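Scoop ferrite cores from the stock bin into the kitting dish

ROBOT

A 6-joint arm with a two-finger parallel gripper is mounted at the origin on the work surface. World frame = base frame: x ahead of the robot, y to its left, z up, the work surface at z = 0. Lengths are in mm, angles in rad, forces in N, time in s.
With the tool pointing down it reaches from about 350 to 975 mm from the base axis. Payload 7.1 kg.
Tool frame: the origin (TCP) lies at the very end of the fingers, on their centre line; the grasp point (between the pads) lies 19 mm behind it; z points along the fingers, y is the line along which they close (so a half turn about z gives the same grasp; the last joint's range is limited). The gripper opens to 88 mm and grips with 3 to 60 N. Pads are 20 mm wide; open, the fingers measure 115 mm over their backs; the gripper's body (75 mm by 178 mm) begins 61 mm behind the grasp point.
Start: joints at [-1.205, 0.423, 1.63, -0, 1.089, -0.019], TCP at [234.625, -579.272, 222.675] pointing down, gripper open.
Joint ranges: [-3, 3], [-0.9, 2.11], [0.09, 2.58], [-1.31, 4.45], [0.11, 2.69], [-2.54, 2.54]. Speed limits (rad/s): [2.39, 2.39, 3.01, 3.14, 3.14, 3.14].

INTERFACE

Orientations are given as a rotation vector (axis times angle).
In Python, from workcell import ctrl, optics gives the robot as it stands.
- The arm moves only by the shell command python3 -m jog 'ROWS'. ROWS is JSON, a list of rows, each a list of 7 numbers: the shift along the tool's x, y, z in units of 40 mm (1.0 is 40 mm), then the turn, a rotation vector about the tool's x, y, z in units of 6 degrees (1.0 is 6 degrees), then the opening, from 0 (shut) to 1 (fully open). A call has 1 to 20 rows; each row shifts and turns the commanded pose from where the row before left it, along the tool's axes as they then stand; what a row does not reach is not made up. A row lasts 1/10 s, in which the tool goes at most 50 mm and 8.59 degrees, less where a joint would pass 70% of its speed; a pose out of reach is approached as far as the arm can. A call is refused whole if a number of a shift passes 1 or a number of a turn 1, either way. A call with a gripper value outside its range is refused whole. The fingers move at their own pace and stop on an object; the grip force is fixed at half the most. Time passes only in rows, so rows that do not move let the fingers close. It gives the time, the measured TCP pose, the force, the opening and the grip force at its end, in the units of the state.
- ctrl.get_obs(): the state, without advancing time (a new reading comes with each control period).
- optics.get_image(name): name is "scene" or "top" or "wrist"; returns the picture (400x640x3 uint8, red, green, blue); there is no depth.
- optics.camera_model(name): a dict with "fov_y" (degrees; the focal length in pixels is half the picture's height over the tangent of half this angle, whatever the lens; pixels are square), "cx", "cy" (the principal point, pixels), "view" (4x4, takes a point from world to camera coordinates); the wrist camera has in their place "hand_eye" (4x4, takes a point from camera to tool coordinates, whose origin is the TCP and whose axes are the flange's). Camera axes: x right, y up, looking along -z (the intrinsics and any distortion apply to the point x, -y, -z); pixel columns grow to the right and rows downward; lengths in mm; the calibration is good to about 2 mm. A picture is of the moment at which its call begins: read the wrist's pose just before it. camera_model takes no time and is no camera call.
- ctrl.close_job(): hands the job in; it is judged then, once.
Trained networks look in the newest picture that a camera, given by its name, has taken for a name from the list of things; names that differ only in an ending like _2 or _b are one class to them, and where a whole thing is asked for, a point or a joint stands for the part that bears it (a point fixed in the world has none). Each returns a list of dicts, best first, with "conf" (0 to 1); they miss things now and then, are a little off and sometimes report something else, mostly with a low value. They report only what shows in the picture. A call takes as long as a camera call.
- optics.masks_of(target, camera): "pixels" (400x640 bool, what is visible of it) and "extent" ([centre column, centre row, width, height] in pixels, round what is visible of it).
The state is a dict: "t": time; "qpos": joint angles; "qvel": joint speeds; "joint_torque": joint torques, N m; "ee_pos": TCP position; "orientation": TCP orientation; "ft_force": force on the tool from outside, world axes, zero at the start; "moment": the same for the moment, N m; "width": finger opening in mm; "grasp_force": force on a finger pad.
Only numpy, scipy, OpenCV 4.12 (cv2) and the standard library are available. Lean on these libraries where they do the work, as an engineer would, in place of code of your own. Each camera call takes 0.05 s, during which the arm holds its last target. There are 200 camera calls.

TASK

Pick up the small metal scoop by its handle, scoop up at least three of the ferrite cores from the long white stock bin in one scoopful, and tip them into the round metal dish from close above it. The cores are brittle: do not touch them with the fingers, do not let them fall far, and spill none on the bench (cores left behind in the bin are fine). Then set the emptied scoop down gently, flat and upright in the middle of the black rubber mat it came from, without dropping it, and leave the solder reel, the meter and the screwdriver alone.

Things in the scene. Friction and masses are not known exactly. Their poses are not given: they have to be found in the camera images.
- scoop: open steel scoop, 180 g: flat pan 86 mm long (x -42 to +44), 84 wide (78 inside), floor 4 thick; sides 29 high, 16 at the mouth; back wall 36 high. Origin: centre of the pan's underside; +x out of the mouth, z up. A black 45 degree handle rises backwards from the back wall. Starts flat on the mat, mouth roughly away from the robot (within 0.45 rad)
- scoop_grip (a point): grip point on the handle's axis, at (-86, 0, 68) mm in the scoop's frame. Handle: flat sides 16 mm apart (y), 22 mm deep, axis straight from (x, z) = (-42, 24) to (-117, 99) mm. Fingers close along the scoop's y; the tool may point straight down or tilt up to 45 degrees into line with the handle. Axes as the scoop
- scoop_lip (a point): middle of the mouth's edge, at (44.5, 0, 1) mm in the scoop's frame; the floor's last 24 mm thin to a 1.5 mm lip here. Axes as the scoop
- scoop_in (a point): middle of the pan, at (0, 0, 12) mm in the scoop's frame; cores lying in the pan are within 55 mm of it; axes as the scoop
- bin: white stock bin, fixed: 210 mm long (x), 114 wide; walls and floor 4 thick; inside 202 by 106. Far wall (+x) and farthest 70 mm of the sides 50 high, then sides 36; near wall and nearest 55 mm of the sides 18 high. A 45 degree ramp inside rises from the floor at x = +74 to 30 high at the far wall. Origin: centre of the underside; +x towards the ramp, away from the robot (within 0.3 rad)
- dish: round aluminium dish, fixed: rim 170 mm across and 40 mm high, inner floor 148 mm across at 5 mm height, wall 4 mm. Origin: centre of its underside
- mat: black rubber mat, fixed, 180 mm (x) by 140 mm (y), 3 mm thick. Origin: centre of its underside, the scoop's place
- core0: ferrite core: dark grey rounded barrel (bead), 19 mm diameter at mid-height, 16 mm long, flat ends 10 mm across with a black bore, 16 g; origin at its centre, z along the bore. It starts standing on end in the far half of the bin
- core1: ferrite core: dark grey rounded barrel (bead), 19 mm diameter at mid-height, 16 mm long, flat ends 10 mm across with a black bore, 16 g; origin at its centre, z along the bore. It starts standing on end in the far half of the bin
- core2: ferrite core: dark grey rounded barrel (bead), 19 mm diameter at mid-height, 16 mm long, flat ends 10 mm across with a black bore, 16 g; origin at its centre, z along the bore. It starts standing on end in the far half of the bin
- core3: ferrite core: dark grey rounded barrel (bead), 19 mm diameter at mid-height, 16 mm long, flat ends 10 mm across with a black bore, 16 g; origin at its centre, z along the bore. It starts standing on end in the far half of the bin
- core4: ferrite core: dark grey rounded barrel (bead), 19 mm diameter at mid-height, 16 mm long, flat ends 10 mm across with a black bore, 16 g; origin at its centre, z along the bore. It starts standing on end in the far half of the bin
- core5: ferrite core: dark grey rounded barrel (bead), 19 mm diameter at mid-height, 16 mm long, flat ends 10 mm across with a black bore, 16 g; origin at its centre, z along the bore. It starts standing on end in the far half of the bin
- reel: bystander: solder reel standing on end, 60 mm diameter, 50 mm high; origin under its centre
- meter: bystander: grey hand-held multimeter lying flat, 80 by 165 (y) by 34 mm high; origin under its centre
- driver: bystander: screwdriver lying on the bench, about 200 mm long; origin under its middle

How it is judged (in metres and radians):
On the way, in this order (a step that is already met when the one before it is completed fails the run):
1. at least three cores lie in the scoop, held clear above the bin's walls (height (world z) of scoop_in above 0.065 m and (distance between each of core0, core1, core2 and scoop_in below 0.055 m or distance between each of core0, core1, core3 and scoop_in below 0.055 m or distance between each of core0, core1, core4 and scoop_in below 0.055 m or distance between each of core0, core1, core5 and scoop_in below 0.055 m or distance between each of core0, core2, core3 and scoop_in below 0.055 m or distance between each of core0, core2, core4 and scoop_in below 0.055 m or distance between each of core0, core2, core5 and scoop_in below 0.055 m or distance between each of core0, core3, core4 and scoop_in below 0.055 m or distance between each of core0, core3, core5 and scoop_in below 0.055 m or distance between each of core0, core4, core5 and scoop_in below 0.055 m or distance between each of core1, core2, core3 and scoop_in below 0.055 m or distance between each of core1, core2, core4 and scoop_in below 0.055 m or distance between each of core1, core2, core5 and scoop_in below 0.055 m or distance between each of core1, core3, core4 and scoop_in below 0.055 m or distance between each of core1, core3, core5 and scoop_in below 0.055 m or distance between each of core1, core4, core5 and scoop_in below 0.055 m or distance between each of core2, core3, core4 and scoop_in below 0.055 m or distance between each of core2, core3, core5 and scoop_in below 0.055 m or distance between each of core2, core4, core5 and scoop_in below 0.055 m or distance between each of core3, core4, core5 and scoop_in below 0.055 m) and contact force between the fingers and scoop above 0.5 N), for 0.2 s.
2. at least three cores lie in the dish (((horizontal distance between each of core0, core1, core2 and dish below 0.08 m and z of each of core0, core1, core2 in the frame of dish below 0.042 m) or (horizontal distance between each of core0, core1, core3 and dish below 0.08 m and z of each of core0, core1, core3 in the frame of dish below 0.042 m) or (horizontal distance between each of core0, core1, core4 and dish below 0.08 m and z of each of core0, core1, core4 in the frame of dish below 0.042 m) or (horizontal distance between each of core0, core1, core5 and dish below 0.08 m and z of each of core0, core1, core5 in the frame of dish below 0.042 m) or (horizontal distance between each of core0, core2, core3 and dish below 0.08 m and z of each of core0, core2, core3 in the frame of dish below 0.042 m) or (horizontal distance between each of core0, core2, core4 and dish below 0.08 m and z of each of core0, core2, core4 in the frame of dish below 0.042 m) or (horizontal distance between each of core0, core2, core5 and dish below 0.08 m and z of each of core0, core2, core5 in the frame of dish below 0.042 m) or (horizontal distance between each of core0, core3, core4 and dish below 0.08 m and z of each of core0, core3, core4 in the frame of dish below 0.042 m) or (horizontal distance between each of core0, core3, core5 and dish below 0.08 m and z of each of core0, core3, core5 in the frame of dish below 0.042 m) or (horizontal distance between each of core0, core4, core5 and dish below 0.08 m and z of each of core0, core4, core5 in the frame of dish below 0.042 m) or (horizontal distance between each of core1, core2, core3 and dish below 0.08 m and z of each of core1, core2, core3 in the frame of dish below 0.042 m) or (horizontal distance between each of core1, core2, core4 and dish below 0.08 m and z of each of core1, core2, core4 in the frame of dish below 0.042 m) or (horizontal distance between each of core1, core2, core5 and dish below 0.08 m and z of each of core1, core2, core5 in the frame of dish below 0.042 m) or (horizontal distance between each of core1, core3, core4 and dish below 0.08 m and z of each of core1, core3, core4 in the frame of dish below 0.042 m) or (horizontal distance between each of core1, core3, core5 and dish below 0.08 m and z of each of core1, core3, core5 in the frame of dish below 0.042 m) or (horizontal distance between each of core1, core4, core5 and dish below 0.08 m and z of each of core1, core4, core5 in the frame of dish below 0.042 m) or (horizontal distance between each of core2, core3, core4 and dish below 0.08 m and z of each of core2, core3, core4 in the frame of dish below 0.042 m) or (horizontal distance between each of core2, core3, core5 and dish below 0.08 m and z of each of core2, core3, core5 in the frame of dish below 0.042 m) or (horizontal distance between each of core2, core4, core5 and dish below 0.08 m and z of each of core2, core4, core5 in the frame of dish below 0.042 m) or (horizontal distance between each of core3, core4, core5 and dish below 0.08 m and z of each of core3, core4, core5 in the frame of dish below 0.042 m))), for 0.2 s.
At the end, for the whole second after the job is handed in: the scoop lies flat (within 0.08 rad) and upright on the mat, its pan's centre within 35 mm of the mat's centre; at least three cores lie in the dish, every other core in the dish or the bin; all at rest (horizontal distance between scoop and mat below 0.035 m and height (world z) of scoop below 0.009 m and angle between scoop's own z axis and vertical below 0.08 rad and ((horizontal distance between each of core0, core1, core2 and dish below 0.08 m and z of each of core0, core1, core2 in the frame of dish below 0.042 m) or (horizontal distance between each of core0, core1, core3 and dish below 0.08 m and z of each of core0, core1, core3 in the frame of dish below 0.042 m) or (horizontal distance between each of core0, core1, core4 and dish below 0.08 m and z of each of core0, core1, core4 in the frame of dish below 0.042 m) or (horizontal distance between each of core0, core1, core5 and dish below 0.08 m and z of each of core0, core1, core5 in the frame of dish below 0.042 m) or (horizontal distance between each of core0, core2, core3 and dish below 0.08 m and z of each of core0, core2, core3 in the frame of dish below 0.042 m) or (horizontal distance between each of core0, core2, core4 and dish below 0.08 m and z of each of core0, core2, core4 in the frame of dish below 0.042 m) or (horizontal distance between each of core0, core2, core5 and dish below 0.08 m and z of each of core0, core2, core5 in the frame of dish below 0.042 m) or (horizontal distance between each of core0, core3, core4 and dish below 0.08 m and z of each of core0, core3, core4 in the frame of dish below 0.042 m) or (horizontal distance between each of core0, core3, core5 and dish below 0.08 m and z of each of core0, core3, core5 in the frame of dish below 0.042 m) or (horizontal distance between each of core0, core4, core5 and dish below 0.08 m and z of each of core0, core4, core5 in the frame of dish below 0.042 m) or (horizontal distance between each of core1, core2, core3 and dish below 0.08 m and z of each of core1, core2, core3 in the frame of dish below 0.042 m) or (horizontal distance between each of core1, core2, core4 and dish below 0.08 m and z of each of core1, core2, core4 in the frame of dish below 0.042 m) or (horizontal distance between each of core1, core2, core5 and dish below 0.08 m and z of each of core1, core2, core5 in the frame of dish below 0.042 m) or (horizontal distance between each of core1, core3, core4 and dish below 0.08 m and z of each of core1, core3, core4 in the frame of dish below 0.042 m) or (horizontal distance between each of core1, core3, core5 and dish below 0.08 m and z of each of core1, core3, core5 in the frame of dish below 0.042 m) or (horizontal distance between each of core1, core4, core5 and dish below 0.08 m and z of each of core1, core4, core5 in the frame of dish below 0.042 m) or (horizontal distance between each of core2, core3, core4 and dish below 0.08 m and z of each of core2, core3, core4 in the frame of dish below 0.042 m) or (horizontal distance between each of core2, core3, core5 and dish below 0.08 m and z of each of core2, core3, core5 in the frame of dish below 0.042 m) or (horizontal distance between each of core2, core4, core5 and dish below 0.08 m and z of each of core2, core4, core5 in the frame of dish below 0.042 m) or (horizontal distance between each of core3, core4, core5 and dish below 0.08 m and z of each of core3, core4, core5 in the frame of dish below 0.042 m)) and ((horizontal distance between core0 and dish below 0.08 m and z of core0 in the frame of dish below 0.042 m) or (x of core0 in the frame of bin between -0.105 and 0.105 m and y of core0 in the frame of bin between -0.057 and 0.057 m and z of core0 in the frame of bin below 0.055 m)) and ((horizontal distance between core1 and dish below 0.08 m and z of core1 in the frame of dish below 0.042 m) or (x of core1 in the frame of bin between -0.105 and 0.105 m and y of core1 in the frame of bin between -0.057 and 0.057 m and z of core1 in the frame of bin below 0.055 m)) and ((horizontal distance between core2 and dish below 0.08 m and z of core2 in the frame of dish below 0.042 m) or (x of core2 in the frame of bin between -0.105 and 0.105 m and y of core2 in the frame of bin between -0.057 and 0.057 m and z of core2 in the frame of bin below 0.055 m)) and ((horizontal distance between core3 and dish below 0.08 m and z of core3 in the frame of dish below 0.042 m) or (x of core3 in the frame of bin between -0.105 and 0.105 m and y of core3 in the frame of bin between -0.057 and 0.057 m and z of core3 in the frame of bin below 0.055 m)) and ((horizontal distance between core4 and dish below 0.08 m and z of core4 in the frame of dish below 0.042 m) or (x of core4 in the frame of bin between -0.105 and 0.105 m and y of core4 in the frame of bin between -0.057 and 0.057 m and z of core4 in the frame of bin below 0.055 m)) and ((horizontal distance between core5 and dish below 0.08 m and z of core5 in the frame of dish below 0.042 m) or (x of core5 in the frame of bin between -0.105 and 0.105 m and y of core5 in the frame of bin between -0.057 and 0.057 m and z of core5 in the frame of bin below 0.055 m)) and linear speed of each of scoop, core0, core1, core2, core3, core4, core5 below 0.02 m/s); the robot touches nothing.
It fails at once if a core is touched by the fingers (contact force between the fingers and core0 above 0.3 N or contact force between the fingers and core1 above 0.3 N or contact force between the fingers and core2 above 0.3 N or contact force between the fingers and core3 above 0.3 N or contact force between the fingers and core4 above 0.3 N or contact force between the fingers and core5 above 0.3 N).
It fails at once if a core is dropped from more than about 20 cm, or flung (faster than 2 m/s) (linear speed of any of core0, core1, core2, core3, core4, core5 above 2 m/s).
It fails at once if the scoop is let go in the air (more than about 55 mm above the bench) (height (world z) of scoop_in above 0.07 m and height (world z) of scoop_lip above 0.06 m and contact force between the fingers and scoop below 0.05 N).
It fails at once if a bystander is moved by more than 20 mm (distance of any of reel, meter, driver from where it was at the start of the episode above 0.02 m).
It also fails if it takes over 58 s, if anything falls off the work surface, if the arm or the gripper's body presses on something with over 40 N, if the wrist force passes 120 N, or if a joint passes its speed limit or range.

## Working session

There is one attempt and no reset: what is moved stays moved. The work goes in short steps, Python scripts to look and compute and a shell command to move; the robot and the scene stay as the last step left them, time stands still between calls to the robot, and variables do not carry over. Pictures are saved under pics/ and viewed, at most 10 in all, crops included, and the job is handed in when it is done.

```bash
mkdir -p pics; ls; python3 - <<'E'
from workcell import ctrl, optics
import cv2, numpy as np
for n in ["top","scene"]:
    im=optics.get_image(n); cv2.imwrite(f"pics/{n}0.png",im[:,:,::-1])
    m=optics.camera_model(n); print(n,{k:(np.round(v,3).tolist() if k=="view" else v) for k,v in m.items()})
    for t in ["scoop","bin","dish","mat","core0","reel","meter","driver"]:
        r=optics.masks_of(t,n)
        print(t,[(round(d["conf"],2),np.round(d["extent"]).tolist()) for d in r[:7]])
print(optics.camera_model("wrist")); print(ctrl.get_obs())
E
```

```text
pics
top {'fov_y': 49.24316624090464, 'cx': 324.5534384142735, 'cy': 209.7456389746957, 'view': [[-0.02, -1.0, -0.016, 36.145], [0.985, -0.023, 0.168, -599.1], [-0.169, -0.013, 0.986, -1134.104], [0.0, 0.0, 0.0, 1.0]]}
scoop [(0.9, [248.0, 241.0, 47.0, 59.0])]
bin [(0.96, [337.0, 225.0, 63.0, 86.0])]
dish [(0.82, [416.0, 210.0, 62.0, 64.0])]
mat [(0.65, [255.0, 231.0, 62.0, 73.0])]
core0 []
reel [(0.61, [296.0, 164.0, 26.0, 24.0]), (0.22, [175.0, 237.0, 44.0, 55.0])]
meter []
driver [(0.62, [413.0, 210.0, 59.0, 65.0]), (0.6, [177.0, 238.0, 44.0, 56.0])]
scene {'fov_y': 48.40310141280857, 'cx': 325.4484454456787, 'cy': 196.80286674818055, 'view': [[-0.808, 0.589, 0.011, 494.041], [-0.437, -0.612, 0.659, 220.054], [0.394, 0.528, 0.752, -1774.584], [0.0, 0.0, 0.0, 1.0]]}
scoop [(0.96, [393.0, 240.0, 58.0, 49.0]), (0.24, [382.0, 247.0, 67.0, 50.0])]
bin [(0.84, [334.0, 205.0, 61.0, 51.0])]
dish [(0.91, [292.0, 169.0, 47.0, 38.0])]
mat [(0.73, [381.0, 248.0, 67.0, 50.0])]
core0 []
reel []
meter [(0.75, [268.0, 131.0, 42.0, 25.0])]
driver [(0.78, [433.0, 292.0, 12.0, 63.0]), (0.18, [395.0,
[... 430 characters left out ...]
       1.00000000e+00]])}
{'t': 0.9, 'qpos': array([-1.20497862e+00,  4.23054877e-01,  1.62993003e+00, -6.58065114e-06,
        1.08859795e+00, -1.90190312e-02]), 'qvel': array([-0.00055902,  0.00189891,  0.00114181,  0.00012565, -0.00212461,
        0.00024264]), 'joint_torque': array([ 1.91908312e-04, -5.44557524e+01, -2.74048626e+01,  6.43975474e-02,
        1.64898019e-02,  1.62679845e-05]), 'ee_pos': array([ 234.63041724, -579.25511975,  222.69143607]), 'orientation': array([ 3.08360203e+00,  6.00779450e-01, -6.36417854e-06]), 'ft_force': array([-1.12293997,  0.71578814,  0.50861938]), 'moment': array([0.05767885, 0.01162259, 0.01301973]), 'grasp_force': 0.0, 'width': 87.93929129239348}
```

```bash
python3 - <<'E'
import cv2
a=cv2.imread("pics/top0.png")[130:330,140:480]; cv2.imwrite("pics/top0c.png",cv2.resize(a,None,fx=2.3,fy=2.3,interpolation=cv2.INTER_CUBIC))
E
```

```text
(no output)
```

View pics/top0c.png

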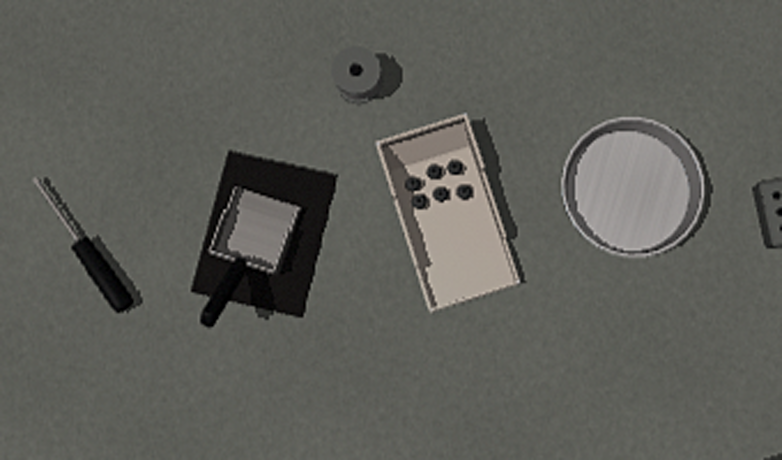

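The top view shows, in full-image pixels, the scoop on the mat (~255,231), mouth away and slightly right, and the reel at (295,162). The six cores are in the bin's far half (~320–342, 202–217), with the dish at (416,211), the driver to the left of the mat and the meter beyond the dish.

```bash
cat > h.py <<'E'
from workcell import ctrl, optics
import numpy as np, cv2
from scipy.spatial.transform import Rotation as R
from scipy.optimize import least_squares
def cam(n, obs=None):
    m=optics.camera_model(n); f=200/np.tan(np.radians(m["fov_y"]/2))
    if n=="wrist":
        T=np.eye(4); T[:3,:3]=R.from_rotvec(obs["orientation"]).as_matrix(); T[:3,3]=obs["ee_pos"]
        V=np.linalg.inv(T@m["hand_eye"])
    else: V=np.array(m["view"])
    return f,m["cx"],m["cy"],V
def proj(c,P):
    f,cx,cy,V=c; q=np.atleast_2d(P)@V[:3,:3].T+V[:3,3]
    return np.c_[cx+f*q[:,0]/-q[:,2], cy-f*q[:,1]/-q[:,2]]
def unproj(c,uv,z):
    f,cx,cy,V=c; uv=np.atleast_2d(uv).astype(float)
    d=np.c_[(uv[:,0]-cx)/f,-(uv[:,1]-cy)/f,-np.ones(len(uv))]@V[:3,:3]
    o=-V[:3,:3].T@V[:3,3]; return o+d*((np.broadcast_to(z,len(uv))-o[2])/d[:,2])[:,None]
def shot(name):
    o=ctrl.get_obs(); im=optics.get_image("wrist"); cv2.imwrite(f"pics/{name}.png",im[:,:,::-1]); return o,cam("wrist",o),im
def fit2(c,model,uv,x0):  # planar pose x,y,yaw of model points (z in world)
    def g(p):
        a=p[2]; r=np.array([[np.cos(a),-np.sin(a)],[np.sin(a),np.cos(a)]])
        return (proj(c,np.c_[model[:,:2]@r.T+p[:2],model[:,2]])-uv).ravel()
    s=least_squares(g,x0,x_scale=[10,10,.1],loss="soft_l1"); return s.x, g(s.x)
E
python3 - <<'E'
from h import *
c=cam("top"); P=lambda L:np.array(L,float)/2.3+[140,130]
mat=np.array([[90,70,3],[90,-70,3],[-90,-70,3],[-90,70,3]],float)
print("mat",*[np.round(v,2) for v in fit2(c,mat,P([(231,151),(337,175),(302,317),(192,290)]),[500,100,0])])
b=np.array([[105,57,50],[105,-57,50],[-105,-57,18],[-105,57,18]],float)
print("bin",*[np.round(v,2) for v in fit2(c,b,P([(377,141),(467,114),(520,282),(432,310)]),[500,-50,0])])
print("dish",unproj(c,P([(635,187)]),40).round(1))
print("cores",unproj(c,P([(414,185),(434,172),(456,168),(419,202),(442,194),(465,192)]),20).round(0).tolist())
s=np.array([[-42,42,29],[-42,-42,29],[44,42,16],[44,-42,16],[-117,0,99]],float)
print("scoop",*[np.round(v,2) for v in fit2(c,s+[0,0,3],P([(209,252),(274,272),(238,187),(301,206),(208,318)]),[500,100,0])])
E
```

```text
mat [ 5.5186e+02  2.1914e+02 -2.5000e-01] [-0.51 -0.77  0.91 -0.18  0.22  0.36 -0.48  0.42]
bin [ 5.6796e+02 -5.2200e+00  2.9000e-01] [-0.22  0.03  0.21 -0.69  0.67  0.   -0.66  0.58]
dish [[ 591.6 -226.5   40. ]]
cores [[603.0, 36.0, 20.0], [619.0, 12.0, 20.0], [623.0, -15.0, 20.0], [582.0, 31.0, 20.0], [592.0, 3.0, 20.0], [593.0, -25.0, 20.0]]
scoop [ 5.5325e+02  2.2745e+02 -3.4000e-01] [ 0.2  -0.53  0.77  0.33 -0.73 -0.92  0.14  0.04 -0.37  0.98]
```

```bash
cat >> h.py <<'E'
def tool(yaw,tilt=0):  # tool x along yaw, z down tilted forward by tilt
    return R.from_euler("z",yaw)*R.from_euler("y",-tilt)*R.from_rotvec([np.pi,0,0])
def plan(pos,rot,n,g,smooth=False,start=None):
    o=ctrl.get_obs(); p0,r0=start or (o["ee_pos"],R.from_rotvec(o["orientation"])); dv=(r0.inv()*rot).as_rotvec()
    s=np.linspace(0,1,n+1); s=(0.5*s+0.5*(3*s*s-2*s**3)) if smooth else s
    rows=[]; p,r=np.array(p0,float),r0
    for k in range(n):
        pt=p0+(np.array(pos)-p0)*s[k+1]; rt=r0*R.from_rotvec(dv*s[k+1])
        row=np.r_[r.inv().apply(pt-p)/40, np.degrees((r.inv()*rt).as_rotvec())/6]; row=np.round(row,2)+0.0
        p=p+r.apply(row[:3]*40); r=r*R.from_rotvec(np.radians(row[3:]*6))
        rows.append("["+",".join(f"{v:g}" for v in row)+f",{g}]")
    print("["+",".join(rows)+"]"); return p,r
E
python3 - <<'E'
from h import *
plan([550,215,220],tool(-.34),24,1)
E
```

```text
[[0.62,-0.64,0,0,0,0.29,1],[0.59,-0.67,0.01,0,0,0.29,1],[0.58,-0.67,0,0,0,0.29,1],[0.55,-0.7,0,0,0,0.28,1],[0.53,-0.71,0,0,0,0.29,1],[0.51,-0.73,0.01,0,0,0.29,1],[0.49,-0.75,0,0,0,0.29,1],[0.47,-0.76,0,0,0,0.29,1],[0.44,-0.77,0.01,0,0,0.29,1],[0.42,-0.78,0,0,0,0.28,1],[0.4,-0.8,0,0,0,0.29,1],[0.37,-0.81,0,0,0,0.29,1],[0.35,-0.82,0.01,0,0,0.29,1],[0.32,-0.83,0,0,0,0.29,1],[0.3,-0.84,0,0,0,0.29,1],[0.27,-0.85,0,0,0,0.28,1],[0.24,-0.85,0.01,0,0,0.29,1],[0.22,-0.86,0,0,0,0.29,1],[0.2,-0.87,0,0,0,0.29,1],[0.16,-0.88,0.01,0,0,0.29,1],[0.14,-0.88,0,0,0,0.29,1],[0.12,-0.88,0,0,0,0.28,1],[0.09,-0.88,0,0,0,0.29,1],[0.06,-0.89,0.01,0,0,0.29,1]]
```

```bash
python3 -m jog '[[0.62,-0.64,0,0,0,0.29,1],[0.59,-0.67,0.01,0,0,0.29,1],[0.58,-0.67,0,0,0,0.29,1],[0.55,-0.7,0,0,0,0.28,1],[0.53,-0.71,0,0,0,0.29,1],[0.51,-0.73,0.01,0,0,0.29,1],[0.49,-0.75,0,0,0,0.29,1],[0.47,-0.76,0,0,0,0.29,1],[0.44,-0.77,0.01,0,0,0.29,1],[0.42,-0.78,0,0,0,0.28,1],[0.4,-0.8,0,0,0,0.29,1],[0.37,-0.81,0,0,0,0.29,1],[0.35,-0.82,0.01,0,0,0.29,1],[0.32,-0.83,0,0,0,0.29,1],[0.3,-0.84,0,0,0,0.29,1],[0.27,-0.85,0,0,0,0.28,1],[0.24,-0.85,0.01,0,0,0.29,1],[0.22,-0.86,0,0,0,0.29,1],[0,0,0,0,0,0,1],[0,0,0,0,0,0,1]]'; python3 - <<'E'
from h import *
o,c,im=shot("w_bin")
for t in ["bin","core0","dish"]:
    r=optics.masks_of(t,"wrist"); print(t,[(round(d["conf"],2),np.round(d["extent"]).tolist()) for d in r[:8]])
    if t=="core0":
        for d in r: print(unproj(c,[d["extent"][:2]],12).round(0).tolist())
plan([550,215,220],tool(-.34),8,1)
E
```

```text
t: 2.9
ee_pos: [471.0, 16.8, 220.6]
orientation: [3.132, -0.245, -0.0]
ft_force: [0.3, -0.6, -0.5]
width: 87.8
grasp_force: 0.0
bin [(0.82, [320.0, 99.0, 171.0, 193.0])]
core0 [(0.74, [341.0, 66.0, 18.0, 21.0]), (0.74, [326.0, 40.0, 17.0, 17.0]), (0.69, [307.0, 48.0, 15.0, 14.0]), (0.67, [296.0, 84.0, 13.0, 18.0]), (0.65, [287.0, 65.0, 16.0, 19.0]), (0.54, [319.0, 72.0, 16.0, 14.0])]
[[597.0, -25.0, 12.0]]
[[626.0, -12.0, 12.0]]
[[621.0, 11.0, 12.0]]
[[585.0, 30.0, 12.0]]
[[608.0, 36.0, 12.0]]
[[595.0, 1.0, 12.0]]
dish [(0.66, [530.0, 59.0, 173.0, 119.0]), (0.34, [130.0, 174.0, 103.0, 153.0])]
[[0.15,-0.66,0,0,0,0.21,1],[0.13,-0.65,0,0,0,0.22,1],[0.11,-0.66,0.01,0,0,0.21,1],[0.1,-0.67,0,0,0,0.22,1],[0.09,-0.66,0,0,0,0.21,1],[0.07,-0.67,0,0,0,0.22,1],[0.06,-0.67,0,0,0,0.21,1],[0.04,-0.67,0.01,0,0,0.22,1]]
```

View pics/w_bin.png

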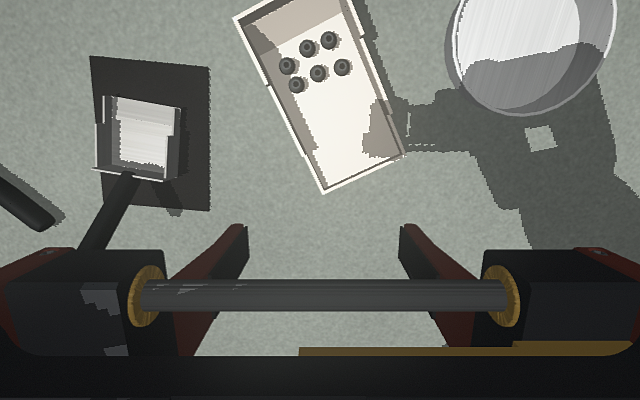

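The wrist view shows the bin with its six cores standing at (287–341, 40–84). The scoop is on the mat at (140,140), handle running down to (90,245), and the dish is top right.

```bash
python3 - <<'E'
from h import *
o=ctrl.get_obs(); c=cam("wrist",o)
b=np.array([[105,57,50],[-105,-57,18],[-105,57,18]],float)
print("bin",*[np.round(v,2) for v in fit2(c,b,np.array([(234,18),(405,154),(324,193.]),]),[568,-5,.29])])
s=np.array([[-42,42,36],[-42,-42,36],[44,42,16],[44,-42,16]],float)+[0,0,3]
print("scoop",*[np.round(v,2) for v in fit2(c,s,np.array([(93,168),(177,181),(115,96),(181,108.)]),[553,225,-.34])])
mat=np.array([[90,70,3],[90,-70,3],[-90,-70,3]],float)
print("mat",*[np.round(v,2) for v in fit2(c,mat,np.array([(90,56),(210,68),(210,211.)]),[552,219,-.25])])
yaw=-.34; g=np.array([553,226,3])+R.from_euler("z",yaw).apply([-86,0,68]); rt=tool(yaw,np.radians(40)); z=rt.as_matrix()[:,2]
print(g,z); plan(g+z*(19-110)+[0,0,25],rt,15,1)
E
```

```text
File "<stdin>", line 4
    print("bin",*[np.round(v,2) for v in fit2(c,b,np.array([(234,18),(405,154),(324,193.]),]),[568,-5,.29])])
                                                                                        ^
SyntaxError: closing parenthesis ']' does not match opening parenthesis '('
```

```bash
python3 - <<'E'
from h import *
o=ctrl.get_obs(); c=cam("wrist",o)
b=np.array([[105,57,50],[-105,-57,18],[-105,57,18]],float)
print("bin",*[np.round(v,2) for v in fit2(c,b,np.array([(234,18),(405,154),(324,193.)]),[568,-5,.29])])
s=np.array([[-42,42,36],[-42,-42,36],[44,42,16],[44,-42,16]],float)+[0,0,3]
print("scoop",*[np.round(v,2) for v in fit2(c,s,np.array([(93,168),(177,181),(115,96),(181,108.)]),[553,225,-.34])])
mat=np.array([[90,70,3],[90,-70,3],[-90,-70,3]],float)
print("mat",*[np.round(v,2) for v in fit2(c,mat,np.array([(90,56),(210,68),(210,211.)]),[552,219,-.25])])
yaw=-.34; g=np.array([553,226,3])+R.from_euler("z",yaw).apply([-86,0,68]); rt=tool(yaw,np.radians(40)); z=rt.as_matrix()[:,2]
print(g,z); plan(g+z*(19-110)+[0,0,25],rt,15,1)
E
```

```text
bin [ 5.68e+02 -8.08e+00  2.90e-01] [-1.2  -0.96  3.27  0.48 -0.02  0.97]
scoop [ 5.5271e+02  2.1562e+02 -3.4000e-01] [ 5.87  0.94 -5.35  0.96 -3.56 -2.32  3.42 -0.39]
mat [ 5.5122e+02  2.1623e+02 -2.5000e-01] [-0.1  -0.29 -0.08 -0.4   0.2   1.57]
[471.92309876 254.67988992  71.        ] [ 0.60599102 -0.21436137 -0.76604444]
[[-0.16,-0.41,0.09,-0.04,0.44,0.11,1],[-0.16,-0.41,0.08,-0.04,0.45,0.11,1],[-0.18,-0.41,0.08,-0.04,0.44,0.11,1],[-0.18,-0.41,0.06,-0.04,0.44,0.11,1],[-0.19,-0.4,0.05,-0.04,0.45,0.11,1],[-0.2,-0.4,0.04,-0.04,0.44,0.11,1],[-0.2,-0.4,0.03,-0.04,0.44,0.11,1],[-0.21,-0.4,0.02,-0.04,0.45,0.11,1],[-0.21,-0.4,0.01,-0.04,0.44,0.11,1],[-0.22,-0.39,0,-0.04,0.44,0.11,1],[-0.22,-0.39,-0.02,-0.04,0.45,0.11,1],[-0.23,-0.39,-0.02,-0.04,0.44,0.11,1],[-0.23,-0.39,-0.04,-0.04,0.44,0.11,1],[-0.23,-0.38,-0.06,-0.04,0.45,0.11,1],[-0.23,-0.38,-0.06,-0.04,0.44,0.11,1]]
```

```bash
python3 -m jog '[[-0.16,-0.41,0.09,-0.04,0.44,0.11,1],[-0.16,-0.41,0.08,-0.04,0.45,0.11,1],[-0.18,-0.41,0.08,-0.04,0.44,0.11,1],[-0.18,-0.41,0.06,-0.04,0.44,0.11,1],[-0.19,-0.4,0.05,-0.04,0.45,0.11,1],[-0.2,-0.4,0.04,-0.04,0.44,0.11,1],[-0.2,-0.4,0.03,-0.04,0.44,0.11,1],[-0.21,-0.4,0.02,-0.04,0.45,0.11,1],[-0.21,-0.4,0.01,-0.04,0.44,0.11,1],[-0.22,-0.39,0,-0.04,0.44,0.11,1],[-0.22,-0.39,-0.02,-0.04,0.45,0.11,1],[-0.23,-0.39,-0.02,-0.04,0.44,0.11,1],[-0.23,-0.39,-0.04,-0.04,0.44,0.11,1],[-0.23,-0.38,-0.06,-0.04,0.45,0.11,1],[-0.23,-0.38,-0.06,-0.04,0.44,0.11,1],[0,0,0,0,0,0,1],[0,0,0,0,0,0,1]]'; python3 - <<'E'
from h import *
o,c,im=shot("w_pre"); print(o["ee_pos"],o["orientation"],tool(-.34,np.radians(40)).as_rotvec())
E
```

```text
t: 4.8
ee_pos: [462.5, 164.2, 251.2]
orientation: [-2.979, 0.309, -0.749]
ft_force: [0.0, 0.2, -0.5]
width: 88.0
grasp_force: 0.0
[462.50002225 164.17684055 251.2128089 ] [-2.97854056  0.30874817 -0.74937284] [ 2.80703841 -0.48184729  1.02167843]
```

View pics/w_pre.png

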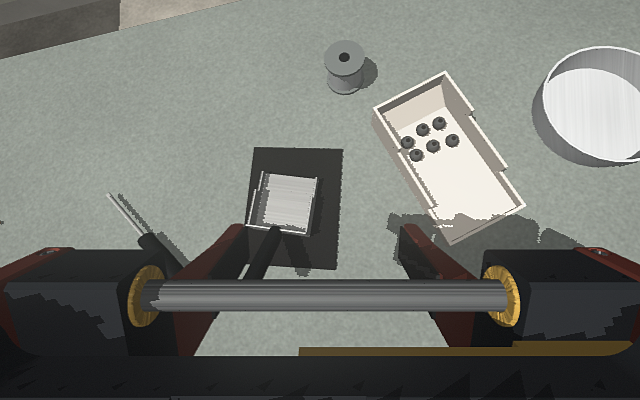

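The view shows the scoop at (285,200), handle towards (260,270), with the bin, reel and dish ahead. The arm stopped short of the pose I commanded, so I'll check why.

```bash
python3 - <<'E'
from h import *
o=ctrl.get_obs(); print(o["qpos"].round(2)); print(R.from_rotvec(o["orientation"]).as_matrix().round(2))
c=cam("wrist",o)
b=np.array([[105,57,50],[105,-57,50],[-105,-57,18],[-105,57,18]],float)
print("bin",*[np.round(v,2) for v in fit2(c,b,np.array([(373,107),(446,71),(526,206.),(452,246)]),[568,-5,.29])])
s=np.array([[-42,42,36],[-42,-42,36],[44,42,16],[44,-42,16]],float)+[0,0,3]
print("scoop",*[np.round(v,2) for v in fit2(c,s,np.array([(246,227),(308,233),(263,171),(318,178.)]),[553,225,-.34])])
mat=np.array([[90,70,3],[90,-70,3],[-90,-70,3]],float)
print("mat",*[np.round(v,2) for v in fit2(c,mat,np.array([(254,148),(343,150),(335,269.)]),[552,219,-.25])])
E
```

```text
[ 0.44  0.02  2.19 -0.42  0.51  2.54]
[[ 0.86 -0.18  0.47]
 [-0.21 -0.98  0.  ]
 [ 0.46 -0.1  -0.88]]
bin [ 5.6679e+02 -5.2400e+00  2.9000e-01] [ 0.03  0.58 -0.05 -0.99  1.24 -0.1  -1.3   0.21]
scoop [ 5.5112e+02  2.2619e+02 -3.2000e-01] [ 0.47 -0.16 -0.37  1.61 -0.65 -0.01  0.49 -1.33]
mat [ 5.5010e+02  2.1989e+02 -2.5000e-01] [-0.44 -1.08 -0.07 -0.5   0.39  2.7 ]
```

Joint 6 is at its limit, so the 45° tilt doesn't work here. I'll grasp with the tool vertical instead.

```bash
python3 - <<'E'
from h import *
plan([470,254.4,130],tool(-.33),12,1)
E
```

```text
[[-0.14,-0.16,0.23,-0.11,-0.38,0.1,1],[-0.14,-0.16,0.23,-0.1,-0.38,0.09,1],[-0.12,-0.17,0.24,-0.11,-0.37,0.1,1],[-0.12,-0.16,0.24,-0.11,-0.38,0.1,1],[-0.11,-0.17,0.24,-0.11,-0.38,0.09,1],[-0.1,-0.17,0.25,-0.1,-0.38,0.1,1],[-0.1,-0.17,0.25,-0.11,-0.37,0.09,1],[-0.09,-0.17,0.25,-0.11,-0.38,0.1,1],[-0.07,-0.17,0.24,-0.11,-0.38,0.1,1],[-0.07,-0.18,0.26,-0.1,-0.38,0.09,1],[-0.07,-0.18,0.25,-0.11,-0.37,0.1,1],[-0.05,-0.18,0.25,-0.11,-0.38,0.1,1]]
```

```bash
python3 -m jog '[[-0.14,-0.16,0.23,-0.11,-0.38,0.1,1],[-0.14,-0.16,0.23,-0.1,-0.38,0.09,1],[-0.12,-0.17,0.24,-0.11,-0.37,0.1,1],[-0.12,-0.16,0.24,-0.11,-0.38,0.1,1],[-0.11,-0.17,0.24,-0.11,-0.38,0.09,1],[-0.1,-0.17,0.25,-0.1,-0.38,0.1,1],[-0.1,-0.17,0.25,-0.11,-0.37,0.09,1],[-0.09,-0.17,0.25,-0.11,-0.38,0.1,1],[-0.07,-0.17,0.24,-0.11,-0.38,0.1,1],[-0.07,-0.18,0.26,-0.1,-0.38,0.09,1],[-0.07,-0.18,0.25,-0.11,-0.37,0.1,1],[-0.05,-0.18,0.25,-0.11,-0.38,0.1,1],[0,0,0,0,0,0,1],[0,0,0,0,0,0,1]]'; python3 - <<'E'
from h import *
o,c,im=shot("w_pre2"); print(o["qpos"].round(2))
print(proj(c,np.array([551.5,226.5,3])+R.from_euler("z",-.33).apply([[-42,42,36],[-42,-42,36],[44,42,16],[44,-42,16]])).round().tolist())
plan([470,254.4,52],tool(-.33),6,1)
E
```

```text
t: 6.25
ee_pos: [470.0, 254.1, 129.4]
orientation: [3.098, -0.516, -0.0]
ft_force: [-0.5, 0.3, 0.2]
width: 87.5
grasp_force: 0.0
[ 0.47  0.42  1.89 -0.    0.82  2.38]
[[272.0, 152.0], [372.0, 152.0], [271.0, 46.0], [372.0, 46.0]]
[[0,0,0.32,0,0,0,1],[0,0,0.33,0,0,0,1],[0,-0.01,0.32,0,0,0,1],[0,0,0.33,0.01,0,0,1],[0,0,0.32,0,0,0,1],[0,0,0.33,0,0,0,1]]
```

View pics/w_pre2.png

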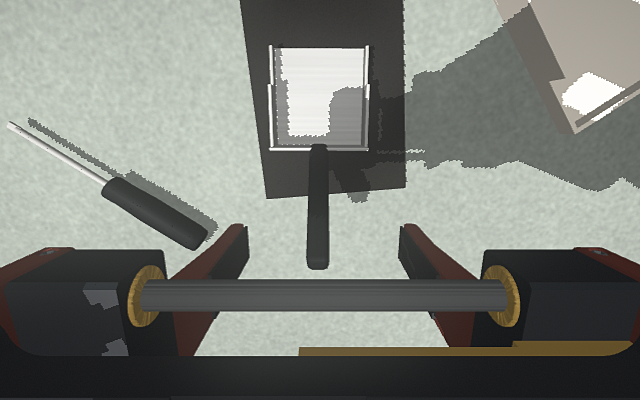

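Everything lines up: the pan corners are at (269,149), (370,151), (271,46) and (369,46), within 3 px of prediction. The handle is centred between the fingers and the driver is about 50 mm clear. Descending and closing.

```bash
python3 -m jog '[[0,-0.02,0.32,0,0,0,1],[0,0,0.33,0,0,0,1],[0,0,0.32,0,0,0,1],[0,0,0.33,0,0,0,1],[0,0,0.32,0,0,0,1],[0,0,0.33,0,0,0,1],[0,0,0,0,0,0,0.4],[0,0,0,0,0,0,0.1],[0,0,0,0,0,0,0],[0,0,0,0,0,0,0],[0,0,0,0,0,0,0],[0,0,0,0,0,0,0]]'; python3 - <<'E'
from h import *
plan([470,254.4,132],tool(-.33),8,0,True)
E
```

```text
t: 7.5
ee_pos: [470.7, 255.2, 52.4]
orientation: [-3.099, 0.517, -0.001]
ft_force: [-0.3, -0.5, -0.6]
width: 43.3
grasp_force: 0.0
[[0,0,-0.17,0,0,0,0],[0,0.01,-0.23,0,0,0,0],[0,0,-0.29,0,0,0,0],[0,0,-0.3,0,0,0,0],[-0.01,0.01,-0.31,0,0,0,0],[0,0,-0.29,0,0,0,0],[0,0,-0.23,0,-0.01,0,0],[0,0,-0.17,0,0,-0.01,0]]
```

Fingers close at ~75 mm/s, so wait and then lift.

```bash
python3 -m jog '[[0,0,0,0,0,0,0],[0,0,0,0,0,0,0],[0,0,0,0,0,0,0],[0,0,0,0,0,0,0],[0,0,0,0,0,0,0],[0,0,0,0,0,0,0],[0,0,0,0,0,0,0]]'; python3 -m jog '[[0,0,-0.05,0,0,0,0],[0,0,-0.1,0,0,0,0],[0,0,-0.2,0,0,0,0],[0,0,-0.3,0,0,0,0],[0,0,-0.35,0,0,0,0],[0,0,-0.35,0,0,0,0],[0,0,-0.3,0,0,0,0],[0,0,-0.2,0,0,0,0],[0,0,-0.1,0,0,0,0],[0,0,0,0,0,0,0],[0,0,0,0,0,0,0]]'; python3 - <<'E'
from h import *
o,c,im=shot("w_lift"); print(o["qpos"].round(2),o["moment"])
cv2.imwrite("pics/w_lift_c.png",im[0:250,180:480,::-1])
rt=R.from_rotvec(o["orientation"]); 
# predicted pan corners if no slip: scoop frame relative tool (grip=TCP-19z)
S=np.array([[-42,42,36],[-42,-42,36],[44,42,16],[44,-42,16]])-[-86,0,68]
g=o["ee_pos"]-19*rt.as_matrix()[:,2]; print(proj(c,g+(rt*R.from_rotvec([np.pi,0,0])).apply(S)).round().tolist())
E
```

```text
t: 8.2
ee_pos: [470.6, 255.2, 52.1]
orientation: [3.099, -0.517, 0.0]
ft_force: [0.5, 0.2, -0.2]
width: 16.2
grasp_force: 29.9
t: 9.3
ee_pos: [470.2, 255.0, 129.7]
orientation: [3.098, -0.517, -0.001]
ft_force: [-0.2, -0.3, -1.2]
width: 15.8
grasp_force: 29.9
[ 0.47  0.42  1.89 -0.    0.82  2.38] [0.08511521 0.12755711 0.0111145 ]
[[251.0, 165.0], [393.0, 165.0], [250.0, 13.0], [394.0, 13.0]]
```

View pics/w_lift_c.png

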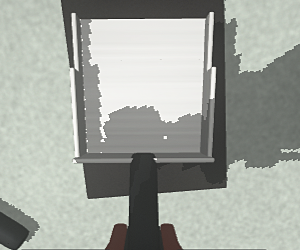

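The scoop is held firmly (30 N): back wall at row ~160, mouth at row ~13, with little slip. Next I'll calibrate the in-hand pose and plan the move to the bin.

```bash
cat >> h.py <<'E'
BIN=(np.array([567.5,-6,0]),0.29)
GR=[0,0,0]  # in-hand: dx,dz offset (scoop frame), pitch up(rad)
def scoop_from_tcp(o):
    rt=R.from_rotvec(o["orientation"]); return scoop_pose(o["ee_pos"],rt)
def Ts(): # scoop in tool
    r=R.from_rotvec([np.pi,0,0])*R.from_euler("y",-GR[2])
    return np.array([0,0,-19])+r.apply([86+GR[0],0,-68+GR[1]]), r
def scoop_pose(p,rt):
    t,r=Ts(); return p+rt.apply(t), rt*r
def tcp_for(pos,rs):
    t,r=Ts(); rt=rs*r.inv(); return np.array(pos)-rt.apply(t), rt
def srot(yaw,pitch=0): return R.from_euler("z",yaw)*R.from_euler("y",-pitch)
def tcp_lip(lip,yaw,pitch): # place lip underside (44.5,0,0) at world point
    rs=srot(yaw,pitch); return tcp_for(np.array(lip)-rs.apply([44.5,0,0]),rs)
def binw(x,y,z): return BIN[0]+R.from_euler("z",BIN[1]).apply([x,y,z])
E
python3 - <<'E'
import h; from h import *
o=ctrl.get_obs(); c=cam("wrist",o); rt=R.from_rotvec(o["orientation"])
S=np.array([[-42,42,36],[-42,-42,36],[44,42,16],[44,-42,16]]); uv=np.array([(255,160),(393,161),(252,13),(391,13)])
def g(p):
    h.GR=list(p[:3]); t,r=h.scoop_pose(o["ee_pos"],rt); 
    return np.r_[(proj(c,t+r.apply(S+[0,p[3],0]))-uv).ravel(), p[:2]/2, p[2]/.05]
s=least_squares(g,[0,0,0,0]); print(s.x.round(3),g(s.x).round(1))
h.GR=list(s.x[:3]); p,r=h.tcp_lip(binw(0,1.5,75),.29,0); print(p,h.scoop_from_tcp(o)[0]); 
h.plan(p,r,13,0,True)
E
```

```text
[ 2.586 -3.178 -0.019 -0.47 ] [-2.1  0.5 -0.3 -0.5  0.7  0.2  1.7  0.2  1.3 -1.6 -0.4]
[439.88420567 -42.51682128 127.1814405 ] [552.53463508 226.60765964  75.6459486 ]
[[0.08,0.34,0,0,0.01,-0.28,0],[0.09,0.45,0.01,0.01,0.01,-0.36,0],[0.09,0.55,0,0,0.01,-0.44,0],[0.07,0.62,0.01,0.01,0.02,-0.5,0],[0.05,0.68,0,0,0.01,-0.54,0],[0,0.71,0.01,0.01,0.02,-0.56,0],[-0.03,0.71,0,0,0.02,-0.57,0],[-0.08,0.71,0.01,0.01,0.02,-0.56,0],[-0.12,0.66,0,0.01,0.01,-0.53,0],[-0.14,0.61,0,0,0.02,-0.5,0],[-0.15,0.54,0,0.01,0.01,-0.44,0],[-0.15,0.44,0,0,0.01,-0.37,0],[-0.12,0.33,0,0,0.01,-0.28,0]]
```

```bash
sed -i 's/^GR=.*/GR=[2.6,-1.5,-0.015]/' h.py; python3 -m jog '[[0.08,0.34,0,0,0.01,-0.28,0],[0.09,0.45,0.01,0.01,0.01,-0.36,0],[0.09,0.55,0,0,0.01,-0.44,0],[0.07,0.62,0.01,0.01,0.02,-0.5,0],[0.05,0.68,0,0,0.01,-0.54,0],[0,0.71,0.01,0.01,0.02,-0.56,0],[-0.03,0.71,0,0,0.02,-0.57,0],[-0.08,0.71,0.01,0.01,0.02,-0.56,0],[-0.12,0.66,0,0.01,0.01,-0.53,0],[-0.14,0.61,0,0,0.02,-0.5,0],[-0.15,0.54,0,0.01,0.01,-0.44,0],[-0.15,0.44,0,0,0.01,-0.37,0],[-0.12,0.33,0,0,0.01,-0.28,0],[0,0,0,0,0,0,0],[0,0,0,0,0,0,0]]'; python3 - <<'E'
from h import *
o,c,im=shot("w_b1"); print(o["qpos"].round(2),scoop_from_tcp(o)[0])
pts=np.array([binw(105,57,50),binw(105,-57,50),binw(-105,-57,18),binw(-105,57,18),binw(35,57,50),binw(35,-57,50)]); uv=proj(c,pts); print(uv.round())
im=im.copy()
for u in uv: cv2.circle(im,tuple(int(v) for v in u),3,(255,0,0),-1)
cv2.imwrite("pics/w_b1c.png",im[:,:,::-1])
p,r=tcp_lip(binw(0,1.5,10),.29,0); print(p); plan(p,r,9,0,True)
E
```

```text
t: 10.85
ee_pos: [440.1, -42.5, 127.3]
orientation: [-3.106, -0.452, -0.029]
ft_force: [0.2, 0.0, -1.3]
width: 16.0
grasp_force: 30.0
[-0.13  0.31  2.1   0.01  0.72  1.14] [524.95352588 -17.25882963  77.16406276]
[[ 236. -144.]
 [ 411. -144.]
 [ 386.  170.]
 [ 262.  170.]
 [ 243.  -21.]
 [ 404.  -22.]]
[439.8019011  -42.54138202  60.50213746]
[[0,0,0.12,0,0,0,0],[-0.01,0,0.17,0,-0.01,0,0],[0,0,0.21,0,0,0,0],[-0.01,0,0.22,0,-0.01,0,0],[0,0,0.23,0,0,0,0],[-0.01,0,0.23,0,-0.01,0,0],[0,0.01,0.2,0,0,0,0],[-0.01,0,0.17,0,-0.01,0,0],[0,0,0.12,0,0,0,0]]
```

View pics/w_b1c.png

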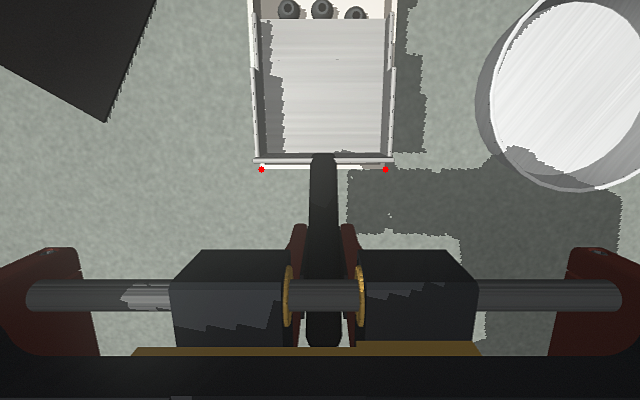

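The scoop is straight above the bin, and the front cores at (289,10), (321,10) and (356,14) lie centred ahead of the mouth. The bin prediction matches, so I'll lower.

```bash
python3 -m jog '[[0,0,0.12,0,0,0,0],[-0.01,0,0.17,0,-0.01,0,0],[0,0,0.21,0,0,0,0],[-0.01,0,0.22,0,-0.01,0,0],[0,0,0.23,0,0,0,0],[-0.01,0,0.23,0,-0.01,0,0],[0,0.01,0.2,0,0,0,0],[-0.01,0,0.17,0,-0.01,0,0],[0,0,0.12,0,0,0,0],[0,0,0,0,0,0,0]]'; for i in 1 2; do python3 -m jog '[[0,0,0.05,0,0,0,0],[0,0,0,0,0,0,0]]'; done; python3 -m jog '[[0,0,0.03,0,0,0,0],[0,0,0,0,0,0,0]]'
```

```text
t: 11.9
ee_pos: [439.7, -43.0, 60.2]
orientation: [-3.106, -0.454, -0.022]
ft_force: [-0.2, 0.9, -0.7]
width: 15.8
grasp_force: 30.0
t: 12.1
ee_pos: [440.3, -43.0, 58.9]
orientation: [-3.106, -0.454, -0.025]
ft_force: [0.4, -0.0, -1.5]
width: 15.7
grasp_force: 30.0
t: 12.3
ee_pos: [440.2, -43.0, 56.9]
orientation: [-3.106, -0.454, -0.024]
ft_force: [0.3, -1.2, -1.4]
width: 16.0
grasp_force: 30.0
t: 12.5
ee_pos: [440.1, -43.0, 55.6]
orientation: [-3.106, -0.454, -0.024]
ft_force: [-0.7, 0.2, -2.6]
width: 15.9
grasp_force: 30.0
```

```bash
for i in 1 2 3; do python3 -m jog '[[0,0,0.025,0,0,0,0],[0,0,0,0,0,0,0]]' | egrep 'ee_pos|force'; done
```

```text
ee_pos: [440.1, -43.0, 54.6]
ft_force: [0.3, 0.0, -1.1]
grasp_force: 30.0
ee_pos: [440.2, -43.0, 53.6]
ft_force: [-0.4, 0.6, -0.6]
grasp_force: 30.0
ee_pos: [440.1, -43.0, 52.6]
ft_force: [0.4, 0.5, -1.9]
grasp_force: 30.0
```

```bash
for i in 1 2 3; do python3 -m jog '[[0,0,0.02,0,0,0,0],[0,0,0,0,0,0,0]]' | egrep 'ee_pos|ft_force'; done; python3 -c "
from h import *
o=ctrl.get_obs();print(o['moment'],R.from_rotvec(o['orientation']).as_matrix()[:,2])"
```

```text
ee_pos: [440.1, -43.0, 52.2]
ft_force: [-3.3, 0.0, 6.2]
ee_pos: [439.8, -43.1, 51.8]
ft_force: [-5.4, -1.3, 14.0]
ee_pos: [439.5, -43.2, 51.2]
ft_force: [-7.5, -3.1, 18.5]
[-0.27559962  0.89927223  0.10280078] [ 0.01380621  0.00413033 -0.99989616]
```

```bash
python3 -m jog '[[0,0,-0.03,0,0,0,0],[0,0,0,0,0,0,0]]' | egrep 'ee_pos|ft_force'; python3 - <<'E'
from h import *
o=ctrl.get_obs(); r=R.from_rotvec(o["orientation"]); e=R.from_euler("z",.29).apply([68,0,0]); e[2]=-(o["ee_pos"][2]-52.0)
plan(o["ee_pos"]+e,r,6,0)
E
```

```text
ee_pos: [440.5, -43.0, 51.7]
ft_force: [1.1, -0.2, -1.6]
[[0.28,0,0,0,0,0,0],[0.29,0,0.01,0,0,0,0],[0.28,0,0,0,0,0,0],[0.28,0,0,0,0,0,0],[0.29,0,0.01,0,0,0,0],[0.28,0,0,0,0,0,0]]
```

```bash
python3 -m jog '[[0,0,0.02,0,0,0,0],[0.28,0,0.01,0,0,0,0],[0.29,0,0.01,0,0,0,0],[0.28,0,0,0,0,0,0],[0.28,0,0.01,0,0,0,0],[0.29,0,0,0,0,0,0],[0.28,0,0,0,0,0,0],[0,0,0,0,0,0,0]]'; python3 - <<'E'
from h import *
o,c,im=shot("w_b2"); t=optics.get_image("top"); a=cv2.resize(im[0:260,180:480],None,fx=1.6,fy=1.6)
b=cv2.resize(t[170:270,300:380],None,fx=4.16,fy=4.16); cv2.imwrite("pics/b2.png",np.hstack([a[:416],b[:416]])[:,:,::-1])
E
```

```text
t: 14.7
ee_pos: [506.9, -23.3, 50.5]
orientation: [-3.106, -0.455, -0.027]
ft_force: [0.0, -0.7, -2.4]
width: 15.7
grasp_force: 30.0
```

View pics/b2.png

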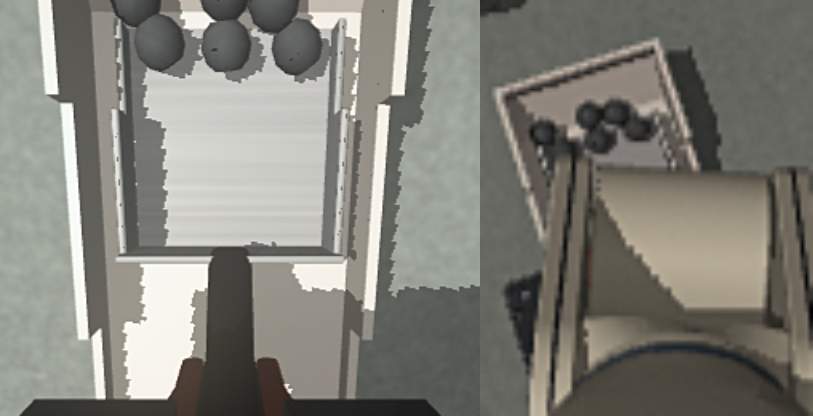

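The wrist picture shows three cores tipped onto the lip at (160,43), (226,47) and (297,47), and three more ahead against the ramp. Next I'll follow the ramp while tilting the mouth up.

```bash
sed -i 's/^GR=.*/GR=[2.6,2.5,-0.015]/' h.py; python3 - <<'E'
from h import *
o=ctrl.get_obs(); s,rs=scoop_from_tcp(o); lip=s+rs.apply([44.5,0,0]); b=R.from_euler("z",-.29).apply(lip-BIN[0]); pit=np.arcsin(rs.as_matrix()[2,0]); print(s,b,pit)
st=None
for x,z,p,n in [(b[0]+4,b[2],0,2),(b[0]+20,b[2]+16,18,7),(b[0]+23,b[2]+21,28,5)]:
    P,r=tcp_lip(binw(x,b[1],z),.29,np.radians(p)); st=plan(P,r,n,0,False,st)
E
```

```text
[590.58319964   1.8982538    3.96160745] [68.87780182  0.99453294  4.02701406] 0.001469811997582546
[[0.05,0,0,0,-0.01,0,0],[0.05,0,0,0,0,0.01,0]]
[[0.03,0,0.1,0,0.43,0,0],[0.02,0,0.1,0,0.43,0,0],[0.02,0,0.1,0,0.42,0,0],[0.02,0,0.1,0,0.43,0,0],[0.01,0,0.1,0,0.43,0,0],[0,0,0.1,0,0.43,0,0],[0,0,0.1,0,0.43,0,0]]
[[-0.01,0,0.1,0,0.33,0,0],[-0.01,0,0.1,0,0.34,0,0],[-0.02,0,0.1,0,0.33,0,0],[-0.02,0,0.1,0,0.33,0,0],[-0.02,0,0.09,0,0.33,0,0]]
```

The plan would drive the pan's back into the floor. I'll pitch about the back edge instead.

```bash
python3 - <<'E'
from h import *
o=ctrl.get_obs(); s,rs=scoop_from_tcp(o); lip=s+rs.apply([44.5,0,0]); b=R.from_euler("z",-.29).apply(lip-BIN[0])
st=None
for x,z,p,n in [(b[0]+4,b[2],0,1),(b[0]+20,b[2]+16.5,10,5),(b[0]+23,b[2]+26,16,4)]:
    P,r=tcp_lip(binw(x,b[1],z),.29,np.radians(p)); st=plan(P,r,n,0,False,st)
E
```

```text
[[0.1,0,0,0,-0.01,0.01,0]]
[[0.05,0,0.04,0,0.33,0,0],[0.05,0,0.03,0,0.34,0,0],[0.04,0,0.04,0,0.33,0,0],[0.05,0,0.05,0,0.33,0,0],[0.04,0,0.04,0,0.33,0,0]]
[[0,0,0.03,0,0.25,0,0],[0.01,0,0.04,0,0.25,0,0],[0,0,0.03,0,0.25,0,0],[0,0,0.03,0,0.25,0,0]]
```

```bash
python3 -m jog '[[0.1,0,0,0,0,0,0],[0.05,0,0.04,0,0.33,0,0],[0.05,0,0.03,0,0.34,0,0],[0.04,0,0.04,0,0.33,0,0],[0.05,0,0.05,0,0.33,0,0],[0.04,0,0.04,0,0.33,0,0],[0,0,0.03,0,0.25,0,0],[0.01,0,0.04,0,0.25,0,0],[0,0,0.03,0,0.25,0,0],[0,0,0.03,0,0.25,0,0],[0,0,0,0,0,0,0]]'; python3 - <<'E'
from h import *
o,c,im=shot("w_b3"); s,rs=scoop_from_tcp(o); lip=s+rs.apply([44.5,0,0]); print(R.from_euler("z",-.29).apply(lip-BIN[0]),o["qpos"].round(2),o["moment"]); cv2.imwrite("pics/b3.png",im[0:260,180:480,::-1])
for d in optics.masks_of("core0","wrist"): print(round(d["conf"],2),d["extent"])
E
```

```text
t: 15.9
ee_pos: [517.4, -18.9, 37.2]
orientation: [-3.034, -0.443, -0.443]
ft_force: [-4.5, -1.3, -1.9]
width: 15.8
grasp_force: 30.0
[88.71246009  2.0084713  28.48119297] [-0.13  0.52  2.14  0.52  0.24  0.66] [-0.35854782  1.33924842  0.0799879 ]
0.96 [312.5, 10.1, 33.7, 18.5]
0.93 [302.8, 76.5, 28.1, 31.8]
0.9 [269.9, 8.8, 30.9, 17.5]
0.89 [349.6, 11.1, 30.1, 16.9]
0.77 [352.4, 138.9, 26.9, 30.2]
0.59 [274.1, 51.7, 32.1, 35.5]
```

View pics/b3.png

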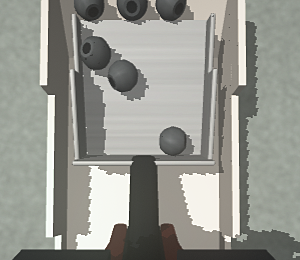

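Three cores are now in the pan at crop (173,140), (123,76) and (95,52), and three sit at the lip against the ramp. Lifting straight up over the bin.

```bash
python3 -m jog '[[0,0,0,0,0,0,0],[0,0,0,0,0,0,0]]' | grep ft; python3 - <<'E'
from h import *
o=ctrl.get_obs(); r=R.from_rotvec(o["orientation"]); plan(o["ee_pos"]+binw(-8,0,75)-BIN[0],R.from_euler("z",.29)*R.from_euler("y",np.radians(-2))*R.from_euler("z",-.29)*r,12,0,True)
E
```

```text
ft_force: [-6.9, -2.3, -0.9]
[[0.02,0,-0.1,0,0.02,0,0],[0.02,0,-0.12,0,0.02,0,0],[0.03,0,-0.16,0,0.03,0,0],[0.03,0,-0.17,0,0.03,0,0],[0.04,0,-0.18,0,0.03,0,0],[0.04,0,-0.2,0,0.04,0,0],[0.04,0,-0.19,0,0.03,0,0],[0.04,0,-0.18,0,0.03,0,0],[0.03,0,-0.17,0,0.04,0,0],[0.04,0,-0.16,0,0.02,0,0],[0.02,0,-0.12,0,0.03,0,0],[0.02,0,-0.1,0,0.01,0,0]]
```

```bash
python3 -m jog '[[0.02,0,-0.1,0,0.02,0,0],[0.02,0,-0.12,0,0.02,0,0],[0.03,0,-0.16,0,0.03,0,0],[0.03,0,-0.17,0,0.03,0,0],[0.04,0,-0.18,0,0.03,0,0],[0.04,0,-0.2,0,0.04,0,0],[0.04,0,-0.19,0,0.03,0,0],[0.04,0,-0.18,0,0.03,0,0],[0.03,0,-0.17,0,0.04,0,0],[0.04,0,-0.16,0,0.02,0,0],[0.02,0,-0.12,0,0.03,0,0],[0.02,0,-0.1,0,0.01,0,0],[0,0,0,0,0,0,0],[0,0,0,0,0,0,0]]'; python3 - <<'E'
from h import *
o,c,im=shot("w_b4"); s,rs=scoop_from_tcp(o); print(s,np.degrees(np.arcsin(rs.as_matrix()[2,0])),o["qpos"].round(2)); cv2.imwrite("pics/b4.png",im[0:260,160:500,::-1])
for d in optics.masks_of("core0","wrist"): print(round(d["conf"],2),np.round(d["extent"]))
E
```

```text
t: 17.6
ee_pos: [512.0, -21.5, 113.3]
orientation: [-3.021, -0.442, -0.501]
ft_force: [0.0, -0.1, -2.8]
width: 15.7
grasp_force: 30.0
[606.25731231   6.68306713  96.34014793] 17.964351035561837 [-0.15  0.35  2.15  0.39  0.37  0.78]
0.74 [308. 147.  30.  25.]
0.7 [352. 146.  22.  33.]
0.68 [282. 243.  13.   9.]
0.57 [281. 147.  27.  29.]
0.37 [369. 250.   8.   3.]
```

View pics/b4.png

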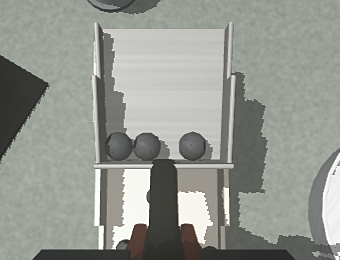

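The picture shows exactly three cores resting at the pan's back wall, at crop (120,146), (147,146) and (192,146). The others are down in the bin. Carrying to the dish.

```bash
cat >> h.py <<'E'
DISH=np.array([591.6,-226.5,0]); YD=-0.1
def dlip(x,z,p): return tcp_lip(DISH+R.from_euler("z",YD).apply([x,0,z]),YD,np.radians(p))
E
python3 - <<'E'
from h import *
P,r=dlip(-35,115,18); print(P); st=plan(P,r,15,0,True)
P,r=dlip(-35,60,6); st=plan(P,r,8,0,True,st)
E
```

```text
[ 416.79315876 -208.96081291  118.18406544]
[[-0.13,0.15,-0.05,-0.05,0,0.14,0],[-0.18,0.2,-0.07,-0.06,0,0.18,0],[-0.19,0.24,-0.07,-0.07,0,0.22,0],[-0.22,0.28,-0.09,-0.09,0,0.24,0],[-0.23,0.31,-0.08,-0.09,0,0.27,0],[-0.24,0.33,-0.09,-0.09,0,0.28,0],[-0.23,0.36,-0.1,-0.1,0,0.29,0],[-0.22,0.36,-0.08,-0.1,0.01,0.29,0],[-0.21,0.37,-0.09,-0.1,0,0.29,0],[-0.2,0.37,-0.07,-0.1,0,0.28,0],[-0.17,0.35,-0.07,-0.09,0,0.27,0],[-0.15,0.32,-0.06,-0.08,0,0.24,0],[-0.12,0.29,-0.05,-0.08,0,0.22,0],[-0.1,0.25,-0.04,-0.06,0,0.18,0],[-0.07,0.19,-0.03,-0.05,0,0.14,0]]
[[-0.01,0,0.05,0,-0.17,0,0],[-0.01,0,0.08,0,-0.24,0,0],[-0.02,0,0.09,0,-0.28,0,0],[-0.01,0,0.1,0,-0.31,0,0],[-0.01,0,0.1,0,-0.31,0,0],[0,0,0.09,0,-0.28,0,0],[0,0,0.08,0,-0.24,0,0],[0,0,0.06,0,-0.17,0,0]]
```

```bash
python3 -m jog '[[-0.13,0.15,-0.05,-0.05,0,0.14,0],[-0.18,0.2,-0.07,-0.06,0,0.18,0],[-0.19,0.24,-0.07,-0.07,0,0.22,0],[-0.22,0.28,-0.09,-0.09,0,0.24,0],[-0.23,0.31,-0.08,-0.09,0,0.27,0],[-0.24,0.33,-0.09,-0.09,0,0.28,0],[-0.23,0.36,-0.1,-0.1,0,0.29,0],[-0.22,0.36,-0.08,-0.1,0.01,0.29,0],[-0.21,0.37,-0.09,-0.1,0,0.29,0],[-0.2,0.37,-0.07,-0.1,0,0.28,0],[-0.17,0.35,-0.07,-0.09,0,0.27,0],[-0.15,0.32,-0.06,-0.08,0,0.24,0],[-0.12,0.29,-0.05,-0.08,0,0.22,0],[-0.1,0.25,-0.04,-0.06,0,0.18,0],[-0.07,0.19,-0.03,-0.05,0,0.14,0],[0,0,0,0,0,0,0],[0,0,0,0,0,0,0]]'; python3 - <<'E'
from h import *
o=ctrl.get_obs(); s,rs=scoop_from_tcp(o); print(s,np.degrees(np.arcsin(rs.as_matrix()[2,0])),o["qpos"].round(2))
c=cam("wrist",o); im=optics.get_image("wrist"); cv2.imwrite("pics/w_d1.png",im[:,:,::-1])
for t in ["dish","core0"]:
  for d in optics.masks_of(t,"wrist"): print(t,round(d["conf"],2),np.round(d["extent"]))
a=np.linspace(0,6.28,40); print(proj(c,DISH+np.c_[85*np.cos(a),85*np.sin(a),40+0*a]).round().T.tolist())
E
```

```text
t: 19.4
ee_pos: [416.9, -208.9, 118.4]
orientation: [3.079, -0.155, 0.512]
ft_force: [-0.0, 0.6, -2.6]
width: 16.1
grasp_force: 30.0
[ 514.81765363 -218.7475233   101.45245445] 18.020947915798438 [-0.59  0.29  2.24  0.46  0.35  0.67]
dish 0.79 [320.  50. 182. 100.]
dish 0.69 [325. 184. 140. 331.]
core0 0.94 [308. 146.  27.  24.]
core0 0.75 [ 89. 181.  25.  19.]
core0 0.65 [102. 124.  28.  18.]
core0 0.63 [279. 147.  29.  30.]
core0 0.59 [355. 144.  29.  30.]
[[313.0, 298.0, 284.0, 271.0, 259.0, 248.0, 240.0, 233.0, 229.0, 227.0, 227.0, 230.0, 236.0, 244.0, 253.0, 265.0, 278.0, 293.0, 308.0, 324.0, 340.0, 355.0, 369.0, 382.0, 393.0, 403.0, 410.0, 415.0, 417.0, 417.0, 415.0, 410.0, 403.0, 394.0, 383.0, 371.0, 357.0, 343.0, 328.0, 313.0], [-50.0, -48.0, -43.0, -36.0, -28.0, -17.0, -6.0, 8.0, 21.0, 36.0, 51.0, 65.0, 79.0, 92.0, 103.0, 113.0, 121.0, 127.0, 130.0, 131.0, 130.0, 126.0, 119.0, 111.0, 101.0, 89.0, 76.0, 62.0, 47.0, 33.0, 18.0, 5.0, -8.0, -20.0, -30.0, -38.0, -44.0, -49.0, -51.0, -50.0]]
```

The three cores are still in the pan and the dish is where predicted. Lower, then plan the pour.

```bash
python3 -m jog '[[-0.01,0,0.05,0,-0.17,0,0],[-0.01,0,0.08,0,-0.24,0,0],[-0.02,0,0.09,0,-0.28,0,0],[-0.01,0,0.1,0,-0.31,0,0],[-0.01,0,0.1,0,-0.31,0,0],[0,0,0.09,0,-0.28,0,0],[0,0,0.08,0,-0.24,0,0],[0,0,0.06,0,-0.17,0,0],[0,0,0,0,0,0,0]]'|grep ft; python3 - <<'E'
from h import *
st=None
for x,z,p,n in [(-35,42,-10,9),(-35,32,-24,8),(-32,28,-50,12)]:
    P,r=dlip(x,z,p); st=plan(P,r,n,0,False,st)
E
```

```text
ft_force: [0.5, 0.2, -2.0]
[[0.04,0,-0.05,0,-0.3,0,0],[0.05,0,-0.05,0,-0.29,0,0],[0.04,0,-0.04,0,-0.3,0,0],[0.03,0.01,-0.05,0,-0.3,0,0],[0.04,0,-0.06,0,-0.29,0,0],[0.04,0,-0.05,0,-0.3,0,0],[0.03,0,-0.05,0,-0.3,0.01,0],[0.03,0,-0.06,0,-0.29,0,0],[0.03,0,-0.06,0,-0.3,0,0]]
[[0.05,0,-0.06,0,-0.29,0,0],[0.06,0,-0.07,0,-0.29,0,0],[0.05,0,-0.07,0,-0.29,0,0],[0.04,0,-0.07,0,-0.3,0,0],[0.05,0,-0.07,0,-0.29,0,0],[0.05,0,-0.07,0,-0.29,0,0],[0.04,0,-0.07,0,-0.29,0,0],[0.04,0,-0.07,0,-0.29,0,0]]
[[0.08,0,-0.11,0,-0.36,0,0],[0.08,0,-0.1,0,-0.36,0,0],[0.07,0,-0.12,0,-0.36,0,0],[0.07,0,-0.11,0,-0.37,0,0],[0.06,0,-0.12,0,-0.36,0,0],[0.06,0,-0.11,0,-0.36,0,0],[0.06,0,-0.13,0,-0.36,0,0],[0.05,0,-0.12,0,-0.36,0,0],[0.04,0,-0.12,0,-0.36,0,0],[0.05,0,-0.13,0,-0.36,0,0],[0.03,0,-0.13,0,-0.36,-0.01,0],[0.03,0,-0.13,0,-0.37,0,0]]
```

```bash
python3 -m jog '[[0.04,0,-0.05,0,-0.3,0,0],[0.05,0,-0.05,0,-0.29,0,0],[0.04,0,-0.04,0,-0.3,0,0],[0.03,0.01,-0.05,0,-0.3,0,0],[0.04,0,-0.06,0,-0.29,0,0],[0.04,0,-0.05,0,-0.3,0,0],[0.03,0,-0.05,0,-0.3,0,0],[0.03,0,-0.06,0,-0.29,0,0],[0.03,0,-0.06,0,-0.3,0,0],[0,0,0,0,0,0,0],[0,0,0,0,0,0,0],[0,0,0,0,0,0,0],[0,0,0,0,0,0,0]]'|egrep 'ft|^t'; python3 -m jog '[[0.05,0,-0.06,0,-0.29,0,0],[0.06,0,-0.07,0,-0.29,0,0],[0.05,0,-0.07,0,-0.29,0,0],[0.04,0,-0.07,0,-0.3,0,0],[0.05,0,-0.07,0,-0.29,0,0],[0.05,0,-0.07,0,-0.29,0,0],[0.04,0,-0.07,0,-0.29,0,0],[0.04,0,-0.07,0,-0.29,0,0],[0,0,0,0,0,0,0],[0,0,0,0,0,0,0],[0,0,0,0,0,0,0]]'; python3 - <<'E'
from h import *
o=ctrl.get_obs(); s,rs=scoop_from_tcp(o); print(s,np.degrees(np.arcsin(rs.as_matrix()[2,0])))
im=optics.get_image("wrist"); cv2.imwrite("pics/w_d2.png",im[:,:,::-1])
for d in optics.masks_of("core0","wrist"): print(round(d["conf"],2),np.round(d["extent"]))
im=optics.get_image("scene"); cv2.imwrite("pics/s_d2.png",im[:,:,::-1])
for t in ["core0","dish"]:
  for d in optics.masks_of(t,"scene"): print(t,round(d["conf"],2),np.round(d["extent"]))
c=cam("scene"); print(proj(c,np.array([DISH+[0,0,10],s+[0,0,10],binw(0,0,10)])).round())
E
```

```text
t: 21.75
ft_force: [0.2, -0.1, -1.9]
t: 22.85
ee_pos: [453.9, -212.9, 128.5]
orientation: [-3.055, 0.154, 0.624]
ft_force: [-0.3, -0.6, -1.3]
width: 16.1
grasp_force: 30.0
[ 515.42848179 -219.12377569   50.13657811] -23.95968825317315
0.91 [139. 109.  26.  19.]
0.82 [37. 66. 30. 25.]
0.6 [ 65. 133.  29.  19.]
dish 0.57 [294. 168.  48.  40.]
[[294. 168.]
 [312. 151.]
 [335. 202.]]
```

Force suggests the cores have left. I'll finish the tip to be sure, then check.

```bash
python3 -m jog '[[0.08,0,-0.11,0,-0.36,0,0],[0.08,0,-0.1,0,-0.36,0,0],[0.07,0,-0.12,0,-0.36,0,0],[0.07,0,-0.11,0,-0.37,0,0],[0.06,0,-0.12,0,-0.36,0,0],[0.06,0,-0.11,0,-0.36,0,0],[0.06,0,-0.13,0,-0.36,0,0],[0.05,0,-0.12,0,-0.36,0,0],[0.04,0,-0.12,0,-0.36,0,0],[0.05,0,-0.13,0,-0.36,0,0],[0,0,0,0,0,0,0],[0,0,0,0,0,0,0],[0,0,0,0,0,0,0],[0,0,0,0,0,0,0]]'; python3 - <<'E'
from h import *
o=ctrl.get_obs(); s,rs=scoop_from_tcp(o); print(s,np.degrees(np.arcsin(rs.as_matrix()[2,0])))
P,r=dlip(-70,130,0); plan(P,r,16,0,True)
E
```

```text
t: 24.5
ee_pos: [500.3, -217.7, 154.8]
orientation: [-2.867, 0.144, 1.18]
ft_force: [0.3, 0.2, -2.0]
width: 16.1
grasp_force: 30.0
[ 528.77016516 -220.57376599   59.19307065] -45.59635138973005
[[-0.09,0,0.06,0,0.28,0,0],[-0.11,0,0.07,0,0.36,0,0],[-0.14,0,0.08,0,0.42,0,0],[-0.16,0,0.08,0,0.48,0,0],[-0.17,0,0.08,0,0.53,0,0],[-0.2,0,0.08,0,0.56,0,0],[-0.2,0,0.06,0,0.58,0,0],[-0.22,0,0.06,0,0.59,0,0],[-0.21,0,0.04,0,0.59,0,0],[-0.22,0,0.03,0,0.58,0,0],[-0.21,0,0.01,0,0.56,0,0],[-0.19,0,0,0,0.53,0,0],[-0.18,-0.01,0,0,0.48,0,0],[-0.16,0,-0.02,0,0.42,0,0],[-0.13,0,-0.02,0,0.36,0,0],[-0.1,0,-0.02,0,0.28,0,0]]
```

```bash
python3 - <<'E'
from h import *
o=ctrl.get_obs(); st=plan(o["ee_pos"]+[0,0,60],R.from_rotvec(o["orientation"]),5,0,True)
P,r=dlip(-75,120,0); plan(P,r,13,0,True,st)
E
```

```text
[[-0.16,0,-0.16,0,0,0,0],[-0.24,0,-0.24,0,0,0,0],[-0.26,0,-0.26,0,0,0,0],[-0.24,0,-0.24,0,0,0,0],[-0.16,0,-0.17,0,0,0,0]]
[[-0.06,0,0.14,0,0.36,0,0],[-0.08,0,0.17,0,0.47,0,0],[-0.11,0,0.21,0,0.56,0,0],[-0.13,0,0.23,0,0.64,0,0],[-0.16,0,0.23,0,0.69,0,0],[-0.19,0,0.23,0,0.71,0,0],[-0.21,0,0.22,0,0.73,0,0],[-0.22,0,0.2,0,0.72,0,0],[-0.22,0,0.18,0,0.69,0,0],[-0.22,-0.01,0.15,0,0.64,0,0],[-0.2,0,0.12,0,0.56,0,0],[-0.18,0,0.08,0,0.47,0,0],[-0.13,0,0.06,0,0.36,0,0]]
```

```bash
python3 -m jog '[[-0.16,0,-0.16,0,0,0,0],[-0.24,0,-0.24,0,0,0,0],[-0.26,0,-0.26,0,0,0,0],[-0.24,0,-0.24,0,0,0,0],[-0.16,0,-0.17,0,0,0,0],[-0.06,0,0.14,0,0.36,0,0],[-0.08,0,0.17,0,0.47,0,0],[-0.11,0,0.21,0,0.56,0,0],[-0.13,0,0.23,0,0.64,0,0],[-0.16,0,0.23,0,0.69,0,0],[-0.19,0,0.23,0,0.71,0,0],[-0.21,0,0.22,0,0.73,0,0],[-0.22,0,0.2,0,0.72,0,0],[-0.22,0,0.18,0,0.69,0,0],[-0.22,-0.01,0.15,0,0.64,0,0],[-0.2,0,0.12,0,0.56,0,0],[-0.18,0,0.08,0,0.47,0,0],[-0.13,0,0.06,0,0.36,0,0],[0,0,0,0,0,0,0],[0,0,0,0,0,0,0]]'; python3 - <<'E'
from h import *
o,c,im=shot("w_d3"); s,rs=scoop_from_tcp(o); print(s,o["qpos"].round(2))
for d in optics.masks_of("core0","wrist"):
    p=unproj(c,[d["extent"][:2]],14)[0]; print(round(d["conf"],2),np.round(d["extent"]),p.round(),"dishdist",np.hypot(*(p-DISH)[:2]).round())
t=optics.get_image("top"); cv2.imwrite("pics/t_d3.png",t[:,:,::-1]); c=cam("top")
for d in optics.masks_of("core0","top"):
    p=unproj(c,[d["extent"][:2]],14)[0]; print("top",round(d["conf"],2),p.round(),np.hypot(*(p-DISH)[:2]).round())
a=cv2.resize(t[170:260,300:460],None,fx=2.5,fy=2.5); b=im[0:225,0:400]; cv2.imwrite("pics/d3.png",np.hstack([a,b])[:,:,::-1])
E
```

```text
t: 26.5
ee_pos: [385.4, -205.9, 167.1]
orientation: [3.136, -0.158, 0.022]
ft_force: [-0.8, 0.1, -1.8]
width: 15.9
grasp_force: 30.0
[ 473.25093483 -214.77842653  120.50828668] [-0.52  0.23  2.08  0.01  0.82  1.15]
0.83 [105.  51.  22.  18.] [544.  -9.  14.] dishdist 223.0
0.76 [173.  88.  20.  17.] [504. -67.  14.] dishdist 182.0
0.64 [104. 108.  23.  16.] [491.   7.  14.] dishdist 254.0
```

View pics/d3.png

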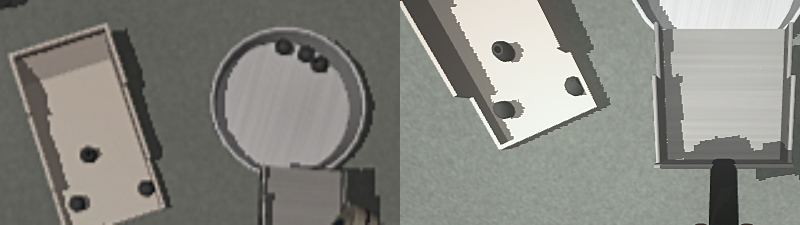

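All is well: the three cores are in the dish at (285,46), (306,54) and (320,64), three are left inside the bin, and the scoop is empty. Now carry it back to the mat.

```bash
python3 - <<'E'
from h import *
st=None
P,r=tcp_for([551,218.5,100],srot(-.2)); print(P); st=plan(P,r,18,0,True)
P,r=tcp_for([551,218.5,12],srot(-.2)); print(P); st=plan(P,r,10,0,True,st)
E
```

```text
[464.4454097  236.04548407 146.50213746]
[[0.03,-0.36,0.02,0,0,0.03,0],[0.03,-0.45,0.02,0,0,0.04,0],[0.04,-0.54,0.02,0,0,0.05,0],[0.03,-0.6,0.03,0,0,0.05,0],[0.04,-0.66,0.03,0,0,0.05,0],[0.04,-0.71,0.03,0,0,0.06,0],[0.03,-0.74,0.03,0,0,0.07,0],[0.03,-0.76,0.04,0,0,0.06,0],[0.03,-0.78,0.03,0,0,0.07,0],[0.02,-0.78,0.04,0,0,0.06,0],[0.01,-0.76,0.03,0,0,0.07,0],[0.01,-0.75,0.04,-0.01,0,0.06,0],[0,-0.7,0.03,0,0,0.06,0],[0,-0.67,0.03,0,0,0.06,0],[0,-0.6,0.02,0,0,0.05,0],[-0.01,-0.54,0.03,0,0,0.05,0],[-0.01,-0.45,0.02,0,0,0.04,0],[0,-0.36,0.01,0,0,0.03,0]]
[464.4454097  236.04548407  58.50213746]
[[0,0,0.14,0,0,0,0],[-0.01,0,0.19,0,0,0,0],[0,0,0.24,0,0,0,0],[0,0,0.26,0,0,0,0],[-0.01,0,0.27,0,0,0,0],[0,0,0.27,0,0,0,0],[-0.01,0,0.26,0,0,0,0],[0,0,0.24,0,0,0,0],[0,0,0.19,0,0,0,0],[-0.01,0,0.14,0,0,0,0]]
```

```bash
python3 -m jog '[[0.03,-0.36,0.02,0,0,0.03,0],[0.03,-0.45,0.02,0,0,0.04,0],[0.04,-0.54,0.02,0,0,0.05,0],[0.03,-0.6,0.03,0,0,0.05,0],[0.04,-0.66,0.03,0,0,0.05,0],[0.04,-0.71,0.03,0,0,0.06,0],[0.03,-0.74,0.03,0,0,0.07,0],[0.03,-0.76,0.04,0,0,0.06,0],[0.03,-0.78,0.03,0,0,0.07,0],[0.02,-0.78,0.04,0,0,0.06,0],[0.01,-0.76,0.03,0,0,0.07,0],[0.01,-0.75,0.04,-0.01,0,0.06,0],[0,-0.7,0.03,0,0,0.06,0],[0,-0.67,0.03,0,0,0.06,0],[0,-0.6,0.02,0,0,0.05,0],[-0.01,-0.54,0.03,0,0,0.05,0],[-0.01,-0.45,0.02,0,0,0.04,0],[0,-0.36,0.01,0,0,0.03,0],[0,0,0,0,0,0,0]]' | egrep 'ee_pos|^ori'; python3 -m jog '[[0,0,0.14,0,0,0,0],[-0.01,0,0.19,0,0,0,0],[0,0,0.24,0,0,0,0],[0,0,0.26,0,0,0,0],[-0.01,0,0.27,0,0,0,0],[0,0,0.27,0,0,0,0],[-0.01,0,0.26,0,0,0,0],[0,0,0.24,0,0,0,0],[0,0,0.19,0,0,0,0],[-0.01,0,0.14,0,0,0,0],[0,0,0,0,0,0,0]]' | egrep 'ee_pos|^ori|ft'; python3 - <<'E'
from h import *
o,c,im=shot("w_m1"); s,rs=scoop_from_tcp(o); print(s,rs.as_euler("zyx"))
S=np.array([[-42,42,36],[-42,-42,36],[44,42,16],[44,-42,16]]); print(proj(c,s+rs.apply(S)).round())
ref=cv2.cvtColor(cv2.imread("pics/w_lift.png"),cv2.COLOR_BGR2GRAY)
g=cv2.cvtColor(im,cv2.COLOR_RGB2GRAY)
for nm,q in (("lift",ref),("now",g)):
  for u in (285,300,350,365): 
    col=q[:,u-2:u+3].mean(1); d=np.abs(np.diff(col)); print(nm,u,[(int(i),int(np.diff(col)[i])) for i in np.where(d>18)[0] if i<200])
for t in ["scoop","mat"]:
  for d in optics.masks_of(t,"wrist"): print(t,round(d["conf"],2),np.round(d["extent"]))
E
```

```text
ee_pos: [464.7, 237.8, 146.5]
orientation: [3.125, -0.312, 0.023]
ee_pos: [463.2, 236.1, 57.8]
orientation: [3.124, -0.315, 0.021]
ft_force: [-0.4, 0.5, -2.6]
[549.704908   218.44669405  11.12688203] [-0.20073155  0.00173023 -0.00050555]
[[250. 161.]
 [394. 161.]
 [249.   9.]
 [394.   9.]]
lift 285 [(18, 159), (19, 33), (120, -44), (121, -50), (122, 29), (124, -21), (125, -21), (128, 23), (131, 29), (134, 22), (136, 31), (137, -93), (138, 21), (140, 26), (141, -42), (152, -49), (158, 24), (162, -61), (196, 46), (197, 109)]
lift 300 [(17, -22), (18, 212), (108, -65), (109, -19), (152, -51), (157, 22), (158, 23), (162, -59), (195, 88), (196, 74)]
lift 350 [(17, 29), (18, 162), (120, -60), (122, -24), (152, -38), (157, 45), (161, -38), (162, -39), (191, 87), (192, 73)]
lift 365 [(17, 92), (18, 101), (114, -62), (115, -18), (151, -25), (152, -24), (157, 47), (161, -37), (162, -45), (189, -18), (190, 152)]
now 285 [(27, 30), (28, 161), (141, -25), (144, 27), (147, -88), (148, -23), (159, -43), (163, 37), (164, 21), (167, -31), (168, -40)]
now 300 [(27, 31), (28, 160), (127, -18), (128, -63), (129, -18), (158, -27), (159, -25), (163, 38), (164, 20), (167, -36), (168, -48)]
now 350 [(27, 30), (28, 162), (137, -59), (139, -26), (158, -27), (159, -26), (163, 45), (167, -38), (168, -50)]
now 365 [(27, 21), (28, 170), (132, -62), (133, -42), (158, -27), (159, -26), (163, 46), (167, -38), (168, -51)]
scoop 0.77 [324. 186. 142. 325.]
mat 0.72 [323. 108. 212. 216.]
```

```bash
python3 - <<'E'
import h; from h import *
def fit(o,rows,pr):
    c=cam("wrist",o); rt=R.from_rotvec(o["orientation"])
    def g(p):
        h.GR=list(p); t,r=h.scoop_pose(o["ee_pos"],rt)
        return np.r_[proj(c,t+r.apply([[44.5,0,1.5],[-42,0,36]]))[:,1]-rows,(p-pr)/[3,3,.1]]
    s=least_squares(g,pr); t,r=h.scoop_pose(o["ee_pos"],rt); return s.x.round(3),s.fun.round(2),t.round(1),r.as_euler("zyx").round(3)
o=ctrl.get_obs()
o2=dict(o,ee_pos=np.array([470.2,255,129.7]),orientation=np.array([3.098,-.517,-.001]))
print(fit(o2,[18.5,162.5],np.array([0,0,0.]))); print(fit(o,[28.5,168],np.array([0,0,0.])))
E
```

```text
(array([ 1.1  , -0.31 , -0.002]), array([-0.02,  0.1 ,  0.37, -0.1 , -0.02]), array([552.4, 226.7,  80.2]), array([-0.331,  0.003,  0.   ]))
(array([-1.084,  0.101, -0.037]), array([-0.  , -0.07, -0.36,  0.03, -0.37]), array([545.4, 219.8,   8.1]), array([-0.201,  0.022,  0.005]))
```

```bash
python3 -m jog '[[0.12,0,0,0,0.2,0,0],[0,0,0,0,0,0,0],[0,0,0.04,0,0,0,0],[0,0,0,0,0,0,0]]'|egrep 'ee|ft'; for i in 1 2 3 4; do python3 -m jog '[[0,0,0.03,0,0,0,0],[0,0,0,0,0,0,0]]'|egrep 'ee|ft'; done
```

```text
ee_pos: [468.4, 235.2, 57.0]
ft_force: [0.6, -0.3, -1.9]
ee_pos: [468.4, 235.2, 55.6]
ft_force: [0.8, -0.2, -1.0]
ee_pos: [468.5, 235.2, 54.5]
ft_force: [0.3, 0.1, -1.3]
ee_pos: [468.5, 235.2, 53.3]
ft_force: [1.4, 0.1, -2.0]
ee_pos: [468.6, 235.2, 52.1]
ft_force: [-0.3, 0.2, -2.7]
```

```bash
for i in 1 2 3 4; do python3 -m jog '[[0,0,0.02,0,0,0,0],[0,0,0,0,0,0,0]]'|egrep 'ee|ft'; done
```

```text
ee_pos: [468.6, 235.2, 51.3]
ft_force: [-0.5, -1.8, -1.9]
ee_pos: [468.7, 235.3, 50.8]
ft_force: [-1.5, -0.3, 1.7]
ee_pos: [468.7, 235.3, 50.7]
ft_force: [-3.8, -0.5, 11.7]
ee_pos: [468.4, 235.4, 50.4]
ft_force: [-8.4, -1.1, 18.0]
```

```bash
python3 -m jog '[[0,0,-0.02,0,0,0,0],[0,0,0,0,0,0,0],[0,0,0,0,0,0,0.3],[0,0,0,0,0,0,0.4],[0,0,0,0,0,0,0.5],[0,0,0,0,0,0,0.6],[0,0,0,0,0,0,0.6],[0,0,0,0,0,0,0.6],[0,0,0,0,0,0,0.6],[0,0,0,0,0,0,0.6],[0,0,0,0,0,0,0.6]]'; python3 -m jog '[[0,0,-0.1,0,0,0,0.6],[0,0,-0.3,0,0,0,0.6],[0,0,-0.5,0,0,0,0.6],[0,0,-0.7,0,0,0,0.6],[0,0,-0.7,0,0,0,0.6],[0,0,-0.7,0,0,0,0.6],[0,0,-0.7,0,0,0,0.6],[0,0,-0.5,0,0,0,0.6],[0,0,-0.2,0,0,0,0.6],[0,0,0,0,0,0,0.6],[0,0,0,0,0,0,0.6]]'; python3 - <<'E'
from h import *
o,c,im=shot("w_end"); g=cv2.cvtColor(im,cv2.COLOR_RGB2GRAY)
for t in ["scoop","mat"]:
  for d in optics.masks_of(t,"wrist"):
    e=d["extent"]; print(t,round(d["conf"],2),np.round(e)); 
    ys,xs=np.nonzero(d["pixels"]); q=cv2.boxPoints(cv2.minAreaRect(np.c_[xs,ys].astype(np.float32))); print(q.round().tolist())
M=np.array([[90,70,3],[90,-70,3],[-90,-70,3],[-90,70,3]],float); print("mat",proj(c,np.array([551,218.5,0])+R.from_euler("z",-.25).apply(M)).round().tolist())
s=np.array([549.5,218.5,3])+R.from_euler("z",-.2).apply([[-42,42,36],[-42,-42,36],[44,42,16],[44,-42,16],[44.5,0,1],[-117,0,99]]); print("pred",proj(c,s).round().tolist())
for u in range(270,380,20):
    col=g[:,u-2:u+3].mean(1); d=np.diff(col); print(u,[(int(i),int(d[i])) for i in np.where(np.abs(d)>25)[0] if i<230])
E
```

```text
t: 32.95
ee_pos: [468.7, 235.2, 49.8]
orientation: [3.122, -0.315, 0.055]
ft_force: [-0.2, 0.4, 0.2]
width: 52.5
grasp_force: 0.0
t: 34.05
ee_pos: [462.1, 236.2, 225.2]
orientation: [3.121, -0.314, 0.054]
ft_force: [-0.3, 0.1, -0.0]
width: 52.5
grasp_force: 0.0
scoop 0.85 [325. 149.  70. 156.]
[[287.0, 226.0], [287.0, 69.0], [360.0, 69.0], [360.0, 226.0]]
mat 0.84 [323. 104. 118. 154.]
[[259.0, 178.0], [266.0, 28.0], [383.0, 33.0], [376.0, 183.0]]
mat [[267.0, 28.0], [385.0, 34.0], [372.0, 184.0], [265.0, 179.0]]
pred [[286.0, 147.0], [359.0, 147.0], [286.0, 71.0], [358.0, 71.0], [322.0, 73.0], [322.0, 225.0]]
270 [(27, -120), (177, 44), (178, 100), (222, -60), (223, -80)]
290 [(28, -122), (69, 43), (71, 38), (141, -25), (142, 68), (143, 50), (144, -125), (145, -59), (178, 60), (179, 85)]
310 [(29, -119), (71, 210), (136, -69), (137, -48), (141, -34), (142, 102), (143, 46), (144, -125), (145, -64), (179, 70), (180, 78)]
330 [(30, -124), (71, 210), (134, -65), (135, -41), (141, -56), (142, 137), (144, -106), (145, -45), (180, 37), (181, 32), (225, 42)]
350 [(31, -127), (71, 209), (136, -88), (141, -40), (142, 130), (144, -123), (145, -66), (181, 43), (189, 37)]
370 [(32, -119), (33, -25), (170, 27), (182, 98), (225, -88)]
```

The scoop sits flat within about 3 mm of the prediction at the mat's centre, and the gripper is clear. Handing in.

```bash
python3 -c "
from workcell import ctrl
print(ctrl.close_job())"
```

```text
the job is handed in; nothing more can be done
None
```

I tipped three cores into the dish, left the other three in the bin, set the empty scoop flat at the middle of the mat, and handed in at about 34 s; no verdict came back.

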